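# Clear the slide jig and hold the board carriage at its click stop

## Robot

A 6-joint arm with a two-finger parallel gripper is mounted at the origin on the work surface. World frame = base frame: x ahead of the robot, y to its left, z up, the work surface at z = 0. Lengths are in mm, angles in rad, forces in N, time in s.
With the tool pointing down it reaches from about 350 to 800 mm from the base axis. Payload 7.3 kg.
Tool frame: the origin (TCP) lies midway between the tips of the shut fingers; the grasp point (between the pads) lies 19 mm behind it (grip_depth is the distance from the TCP to the grasp point, in mm); x points along the fingers, z is the direction in which the jaws open and shut, and the axes are right-handed (so a half turn about x gives the same grasp; the last joint's range is limited). The gripper opens to 85 mm and grips with 20 to 120 N. Pads are 22 mm wide; open, the fingers measure 114 mm over their backs; the gripper's body (76 mm by 85 mm) begins 54 mm behind the grasp point. The pads swing forward as they close: fully open they stand 13 mm farther back than shut.
Start: joints at [1.157, 0.342, 1.524, -0, 1.275, -0.146], TCP at [138.905, 506.31, 231.322] pointing down, gripper open.
Joint ranges: [-2.53, 2.53], [-0.77, 2.02], [0.04, 2.7], [-1, 4.14], [0.28, 2.66], [-3.11, 3.11]. Speed limits (rad/s): [2.57, 2.57, 3.14, 3.14, 3.14, 3.14].

## Interface

Orientations are given as a rotation vector (axis times angle).
In Python, from workcell import get_state, camera, camera_info, finish_job, grip_depth gives the robot as it stands.
- The arm moves only by the tool step_arm, never from a script. Its argument "increments" is a list of rows, each an object with "delta_pos": the shift along the tool's x, y, z in units of 0.5 m (1.0 is 0.5 m), a list of three; "twist": the turn, a rotation vector about the tool's x, y, z in units of pi rad (1.0 is pi rad), a list of three. In form: [{"delta_pos": [dx, dy, dz], "twist": [ax, ay, az]}, ...]. A call has exactly 5 rows; each row is the pose to reach, as a shift and turn from the pose commanded when the call began, along the tool's axes at that moment, turning the shorter way round; what a row does not reach only later rows make up. A row lasts 1/12 s, in which the tool goes at most 41.7 mm and 7.16 degrees, less where a joint would pass 70% of its speed; a pose out of reach is approached as far as the arm can. A call with a number of a shift or a turn outside -1 to 1 is refused whole. A call with a gripper value outside its range is refused whole. "claw" is the closure, from 0 (fully open) to 1 (shut), set as the call begins (left out, the last holds). The fingers move at their own pace and stop on an object; "grip_force" is the grip in N (left out, the last holds). Time passes only in rows, so rows that repeat a pose let the fingers close, or fill a call up. It gives the time, the measured TCP pose, the force and the opening at its end, in the units of the state.
- get_state(): the state, without advancing time (a new reading comes with each control period).
- camera(name): name is "scene" or "top" or "wrist"; returns the picture (400x640x3 uint8, blue, green, red); there is no depth.
- camera_info(name): a dict with "fx", "fy", "cx", "cy" (pixels), "dist" ([k1, k2, p1, p2, k3] as OpenCV has them; the pictures are not rectified), "cam_to_world" (4x4, takes a point from camera to world coordinates). Camera axes: x right, y up, looking along -z (the intrinsics and any distortion apply to the point x, -y, -z); pixel columns grow to the right and rows downward; lengths in mm; the calibration is good to about 2 mm. A picture is of the moment at which its call begins: read the wrist's pose just before it. camera_info takes no time and is no camera call; for the wrist camera it gives the pose at the moment of the call.
- finish_job(): hands the job in, once; it reports no verdict.
The state is a dict: "time_s": time; "joint_pos": joint angles; "qd": joint speeds; "joint_torque": joint torques, N m; "eef_pos": TCP position; "tcp_rot": TCP orientation; "wrist_force": force on the tool from outside, world axes, zero at the start; "ft_torque": the same for the moment, N m; "grip_width": finger opening in mm.
Only numpy, scipy, OpenCV 4.12 (cv2) and the standard library are available. Lean on these libraries where they do the work, as an engineer would, in place of code of your own. Each camera call takes 0.05 s, during which the arm holds its last target.

## Task

Use the sweeper to push the three stray components off the slide jig's deck into the blue catch tray along its edge (do not handle the components with the fingers), then stand the sweeper back on the bench beside the jig. Then slide the board carriage along its slot by the orange handle until you feel its ball click into the hidden notch, and finish while still gripping the handle with the ball seated there. Leave the reel, the mug and the screwdriver alone.

Things in the scene. Friction and masses are not known exactly. Their poses are not given: they have to be found in the camera images.
- deck (a point): Slide jig, fixed: flat aluminium deck with a black guide slot. This point is the centre of the deck's top face, 45 mm above the bench. Jig axes: x across the deck towards the catch tray, y along the slot, z up. The deck is 100 mm (x) by 280 mm (y) and solid down to the bench. There is no rim: pieces pushed off its +x edge fall into the tray.
- tray (a point): Blue catch tray fixed against the deck's +x edge; this point is the centre of its inner floor, 4 mm above the bench (92.5 mm in jig x from the deck centre), axes as the jig. Inside 85 mm (x) by 220 mm (y); end walls 44 mm high, far wall 50 mm high, 3 mm thick; no wall on the deck's side.
- carriage (a joint): Travel (m) of the board carriage along the slot, 0 to 0.20. 0 is at the +y end (carriage centre at jig y = +100 mm); it grows towards jig -y. It starts between 0 and 0.02. The carriage is a black plate with a green board, 84 mm (x) by 60 mm (y), top about 10 mm above the deck; it drags 1 to 3 N at a slow slide. The hidden notch lies somewhere between 0.09 and 0.16.
- handle (a point): Orange upright fin in the middle of the carriage, the handle: 40 mm along jig x, 10 mm thick along jig y (pinch it across the 10 mm), from the carriage plate up to 50 mm above the deck. This point is on its centre line 34 mm above the deck (79 mm above the bench). Axes as the jig.
- plunger (a joint): Drop (m) of the carriage's spring ball under the deck: about 0.0006 riding on the plain track, 0.004 in the notch, over 0.002 within 2.5 mm of it. A red pin, 8 mm wide, on the carriage (jig x +31, y +16 mm from the handle) sinks with it. Within 9 mm of the notch the spring draws the carriage in, up to about 9 N near the centre, and 10 to 16 N pushes it out; let go there, it centres itself.
- sweeper_grip (a point): Hand sweeper standing upright on the bench beside the jig, 110 to 180 g: black rubber blade 24 mm thick (its x) and 130 mm wide (its y) and yellow block above it, 34 mm high together, then an upright wooden handle 22 mm (x) by 44 mm (y), up to 86 mm. This point is in the handle, 62 mm above the blade's flat underside, on the centre line; z is up.
- relay_mid (a point): Centre of a blue relay, 20 x 16 x 16 mm high, 14 g, lying loose on the deck.
- transformer_mid (a point): Centre of a small dark transformer with a yellow band, 20 x 18 x 18 mm high, 25 g, loose on the deck.
- terminal_mid (a point): Centre of a red terminal block with two steel screws, 22 x 14 x 14 mm high, 12 g, loose on the deck. At the start the three components lie between jig y = -75 and +15 mm and x = -15 and +25 mm (centres), ahead of the carriage.
- reel: Bystander: metal reel, 60 mm across, 40 mm high; origin at the centre of its underside.
- mug: Bystander: blue mug, 80 mm across, 90 mm high; origin at the centre of its underside.
- screwdriver: Bystander: red screwdriver lying on the bench, about 200 mm long.
Not all that is in view belongs to the job. Leave any grey or pink look-alike of the part that bears sweeper_grip alone.

How it is judged:
By the outcome, as a careful person would: the job done as asked, in the order asked, and still so for the second after the job is handed in, while the arm keeps its last pose, push and grip.
It also fails if it takes over 72 s, if anything falls off the work surface, if the arm or the gripper's body presses on something with over 40 N, if the wrist force passes 120 N, or if a joint passes its speed limit or range.

## Working session

There is one attempt and no reset: what is moved stays moved. The work goes in short steps, Python scripts to look and compute and a tool call to move; the robot and the scene stay as the last step left them, time stands still between calls to the robot, and variables do not carry over. Pictures are saved under pics/ and viewed, and the job is handed in when it is done.

Besides the shell and the picture viewer there is one more tool, called as name([rows], argument=value, ...), one row to a line, values as JSON. step_arm: Moves the arm, as the interface text tells. Its arguments: {"type":"object","properties":{"increments":{"type":"array"},"claw":{"type":"number"},"grip_force":{"type":"number"}},"required":["increments"]}

```bash
mkdir -p pics; ls
python3 - <<'E'
from workcell import *
import cv2
print(get_state()); print(grip_depth)
for n in ["scene","top"]:
    im=camera(n); cv2.imwrite(f"pics/{n}0.png",im); i=camera_info(n); print(n,i)
E
```

```text
pics
{'time_s': 0.0, 'joint_pos': array([ 1.15700234e+00,  3.42717128e-01,  1.52502786e+00,  2.74648705e-05,
        1.27542976e+00, -1.45986275e-01]), 'qd': array([ 8.70194518e-04, -5.52092702e-05, -4.92682067e-04,  2.31439613e-04,
        5.32826620e-04,  2.82173321e-03]), 'joint_torque': array([ 8.87500028e-05, -4.33702505e+01, -2.45998281e+01, -1.87745791e-04,
        8.23787152e-03,  1.13512741e-06]), 'eef_pos': array([138.71968241, 505.912282  , 230.62509501]), 'tcp_rot': array([-1.01050511,  1.32550245,  1.00926742]), 'wrist_force': array([0.1597519 , 0.42916813, 0.25793099]), 'ft_torque': array([-0.0045377 ,  0.0433379 , -0.05560772]), 'grip_width': 85.41284785159912}
18.700000000000003
scene {'fx': 361.00021827649954, 'fy': 361.00021827649954, 'cx': 316.45423177314825, 'cy': 194.03690043724166, 'dist': array([0.01922532, 0.        , 0.        , 0.        , 0.        ]), 'cam_to_world': array([[ 1.14602982e-01, -7.81602072e-01,  6.13159325e-01,
         1.12055369e+03],
       [ 9.93345209e-01,  8.30384420e-02, -7.98117280e-02,
        -1.12755707e+02],
       [ 1.14652169e-02,  6.18225540e-01,  7.85917127e-01,
         9.12323960e+02],
       [ 0.00000000e+00,  0.00000000e+00,  0.00000000e+00,
         1.00000000e+00]])}
top {'fx': 511.1881379910606, 'fy': 511.1881379910606, 'cx': 325.1302350455556, 'cy': 199.1743901174036, 'dist': array([-0.14606353,  0.        ,  0.        ,  0.        ,  0.        ]), 'cam_to_world': array([[-2.40675037e-02,  9.88011842e-01, -1.52490506e-01,
         2.48791786e+02],
       [-9.99676509e-01, -2.50398496e-02, -4.45896508e-03,
        -2.13130279e+01],
       [-8.22384964e-03,  1.52333861e-01,  9.88294877e-01,
         1.54787421e+03],
       [ 0.00000000e+00,  0.00000000e+00,  0.00000000e+00,
         1.00000000e+00]])}
```

View pics/scene0.png

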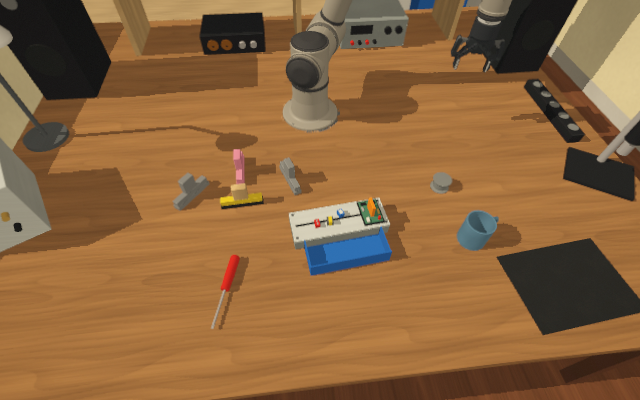

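View pics/top0.png

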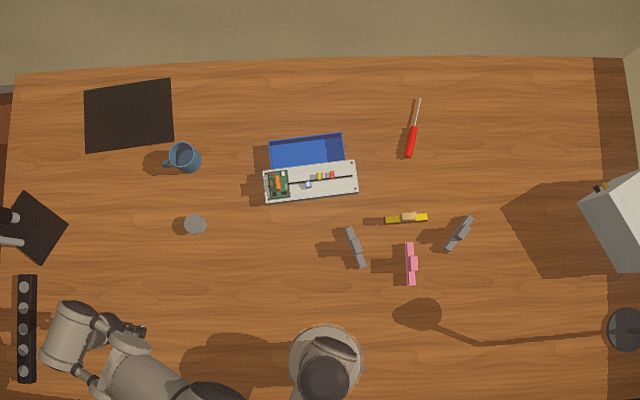

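Candidates for the sweeper (top image): the yellow/wood one (406,218), pink (411,263), grey (459,233) and grey (356,247). By the description it is the yellow one with the wooden handle and black blade; I'll check it in a close crop.

Run:
```python
import cv2
t=cv2.imread("pics/top0.png"); s=cv2.imread("pics/scene0.png")
cv2.imwrite("pics/c1.png",cv2.resize(t[125:211,255:365],None,fx=7,fy=7,interpolation=cv2.INTER_CUBIC)[:600])
cv2.imwrite("pics/c2.png",cv2.resize(t[195:295,340:480],None,fx=5,fy=5,interpolation=cv2.INTER_CUBIC))
cv2.imwrite("pics/c3.png",cv2.resize(s[150:280,210:400],None,fx=4,fy=4,interpolation=cv2.INTER_CUBIC))
```

```text
(no output)
```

View pics/c1.png

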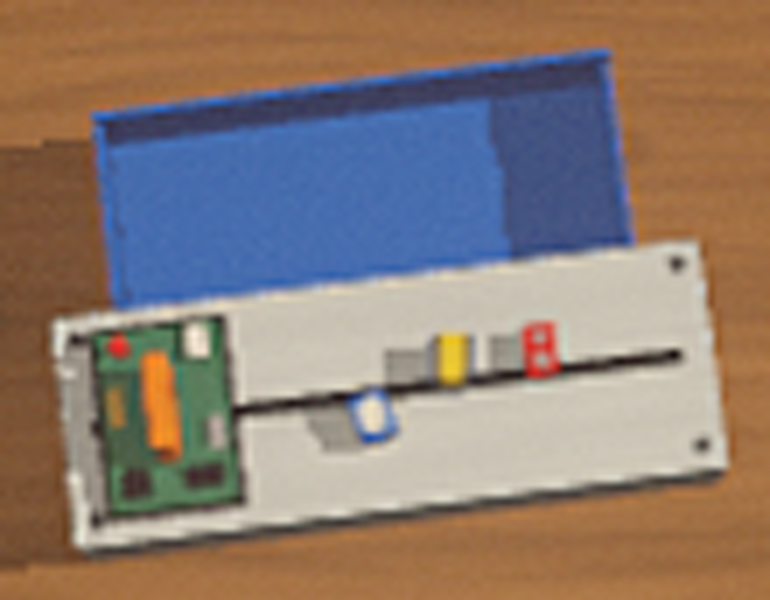

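View pics/c2.png

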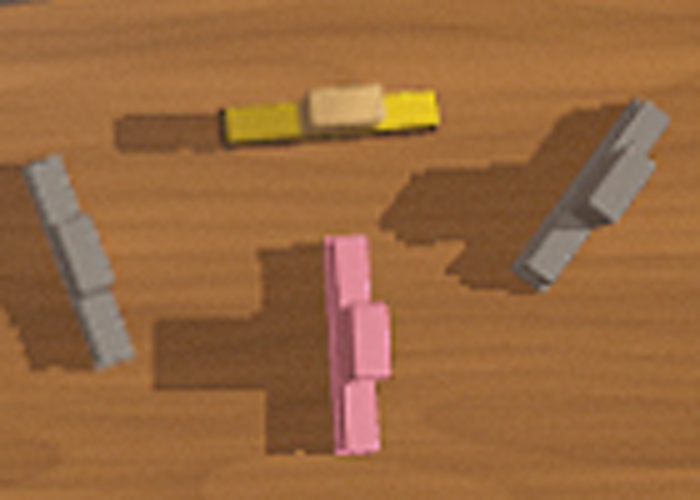

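View pics/c3.png

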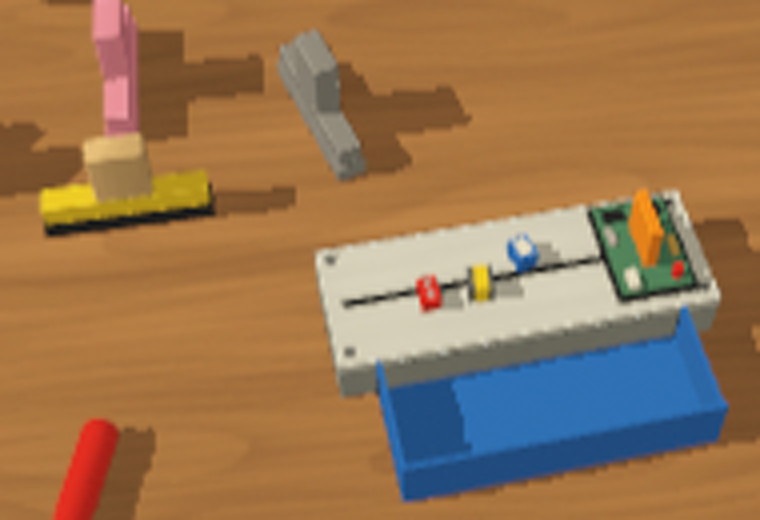

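```bash
cat > h.py <<'E'
import numpy as np, cv2
from scipy.spatial.transform import Rotation as R
from workcell import *
def ray(info,px):
    K=np.array([[info['fx'],0,info['cx']],[0,info['fy'],info['cy']],[0,0,1]])
    u=cv2.undistortPoints(np.array(px,float).reshape(-1,1,2),K,np.array(info['dist'])).reshape(-1,2)
    d=np.c_[u[:,0],-u[:,1],-np.ones(len(u))]
    M=info['cam_to_world']; return M[:3,3], d@M[:3,:3].T
def atz(info,px,z):
    o,d=ray(info,px); t=(z-o[2])/d[:,2]; return (o+d*t[:,None])[:,:2]
def proj(info,P):
    M=info['cam_to_world']; q=(np.atleast_2d(P)-M[:3,3])@M[:3,:3]
    q=q*np.array([1,-1,-1])
    K=np.array([[info['fx'],0,info['cx']],[0,info['fy'],info['cy']],[0,0,1]])
    return cv2.projectPoints(q,np.zeros(3),np.zeros(3),K,np.array(info['dist']))[0].reshape(-1,2)
def crop(px,s,ox,oy): return (np.array(px,float)+.5)/s-.5+np.array([ox,oy])
E
python3 - <<'E'
from h import *
np.set_printoptions(precision=1,suppress=True)
t=camera_info("top"); s=camera_info("scene")
A=lambda p,z:atz(t,crop(p,7,255,125),z)
B=lambda p,z:atz(t,crop(p,5,340,195),z)
S=lambda p,z:atz(s,crop(p,4,210,150),z)
d=A([(55,320),(697,243),(725,468),(80,537)],45);print("deck",d,d.mean(0),np.linalg.norm(d-np.roll(d,-1,0),axis=1))
for a,b in((1,0),(2,3)):
  v=d[b]-d[a];print(np.arctan2(v[1],v[0])-np.pi/2)
d2=S([(317,255),(680,192),(718,295),(342,378)],45);print("deckS",d2,d2.mean(0),np.linalg.norm(d2-np.roll(d2,-1,0),axis=1))
for a,b in((0,1),(3,2)):
  v=d2[b]-d2[a];print(np.arctan2(v[1],v[0])-np.pi/2)
print("slot",A([(240,410),(680,355)],45))
print("holesA",A([(677,264),(702,445)],45)," S",S([(330,260),(350,352)],45))
h=B([(308,92),(381,84),(383,122),(310,130)],86);print("sw handle",h,h.mean(0),np.linalg.norm(h-np.roll(h,-1,0),axis=1))
h=B([(225,110),(437,90),(440,127),(228,144)],34);print("sw block",h,h.mean(0),np.linalg.norm(h-np.roll(h,-1,0),axis=1))
for a,b in((1,0),(2,3)):
  v=h[b]-h[a];print(np.arctan2(v[1],v[0])-np.pi/2)
print("handleS",S([(84,142),(145,133),(151,160),(92,168)],86).mean(0))
print("blockS top",S([(40,190),(208,172)],34))
print("relay",A([(373,416)],61),"trans",A([(452,358)],63),"term",A([(540,348)],59))
print("fin top A",A([(155,352),(178,455)],95))
print("fin top S",S([(641,192),(661,235)],95), A([(145,353),(170,350),(182,455),(160,460)],95).mean(0))
E
```

```text
deck [[ 573.5  172.2]
 [ 600.1 -104.9]
 [ 501.6 -113.5]
 [ 478.8  161.9]] [538.5  28.9] [278.3  98.9 276.3  95.3]
0.0956436766004054
0.08249990531413753
deckS [[ 507.  -113.3]
 [ 478.   164.7]
 [ 572.7  171.1]
 [ 612.  -103.2]] [542.4  29.8] [279.5  95.  277.  105.5]
0.10396960518438103
0.14206749581693878
slot [[532.   92.9]
 [551.1 -95.9]]
holesA [[ 591.   -96. ]
 [ 511.7 -104. ]]  S [[ 512.4 -104.2]
 [ 591.8  -96. ]]
sw handle [[ 428.4 -233.4]
 [ 431.9 -276. ]
 [ 409.8 -276.1]
 [ 406.3 -233.5]] [ 419.1 -254.7] [42.8 22.1 42.7 22.1]
sw block [[ 425.3 -190.6]
 [ 433.9 -318.8]
 [ 411.6 -319.4]
 [ 404.8 -191.6]] [ 418.9 -255.1] [128.4  22.3 128.   20.5]
0.06749780385432436
0.05278900946603704
handleS [ 426.7 -252.3]
blockS top [[ 415.9 -319.5]
 [ 411.8 -191.8]]
relay [[524.9  35.4]] trans [[548.6   1.4]] term [[552.8 -35.9]]
fin top A [[548.  124.1]
 [504.3 114.9]]
fin top S [[512.  120.9]
 [550.9 127. ]] [525.8 120.5]
```

```bash
cat >> h.py <<'E'
def down(yaw):  # tool x down, tool z at yaw in the plane
    z=np.array([np.cos(yaw),np.sin(yaw),0]);x=np.array([0,0,-1.]);y=np.cross(z,x)
    return R.from_matrix(np.c_[x,y,z])
C=np.array([538.5,29.0]); JY=0.100
def jig(x,y): 
    c,s=np.cos(JY),np.sin(JY); return C+np.array([c*x-s*y,s*x+c*y])
def tojig(p):
    c,s=np.cos(JY),np.sin(JY); d=np.asarray(p)[:2]-C; return np.array([c*d[0]+s*d[1],-s*d[0]+c*d[1]])
def goal(pos,rot,st=None):
    st=st or get_state()
    r=R.from_rotvec(st['tcp_rot'])
    d=r.inv().apply(np.array(pos)-st['eef_pos'])
    w=(r.inv()*rot).as_rotvec()
    print("delta",np.round(d/500,4),"twist",np.round(w/np.pi,4),"| mm",np.round(np.linalg.norm(d),1),"deg",np.round(np.degrees(np.linalg.norm(w)),1))
def show():
    st=get_state(); r=R.from_rotvec(st['tcp_rot']).as_matrix()
    print("t",round(st['time_s'],2),"p",np.round(st['eef_pos'],1),"x",np.round(r[:,0],3),"z",np.round(r[:,2],3),"yawz",round(float(np.arctan2(r[1,2],r[0,2])),4),"F",np.round(st['wrist_force'],1),"T",np.round(st['ft_torque'],2),"w",round(st['grip_width'],1),"q",np.round(st['joint_pos'],2))
E
python3 - <<'E'
from h import *
show()
for k in (0,np.pi):
  goal([450,120,230],down(.06+k)); goal([419,-255,230],down(.06+k))
E
```

```text
t 0.1 p [138.8 506.  230.7] x [-0.001 -0.001 -1.   ] z [ 0.265  0.964 -0.001] yawz 1.303 F [-0.2  0.4  0.4] T [ 0.04  0.02 -0.02] w 85.3 q [ 1.16  0.34  1.52  0.    1.28 -0.15]
delta [ 0.002  -0.8046 -0.5797] twist [ 3.957e-01 -4.000e-04  2.000e-04] | mm 495.8 deg 71.2
delta [ 0.003  -0.9432 -1.3194] twist [ 3.957e-01 -4.000e-04  2.000e-04] | mm 810.9 deg 71.2
delta [ 0.002  -0.8046 -0.5797] twist [-6.043e-01 -2.000e-04 -4.000e-04] | mm 495.8 deg 108.8
delta [ 0.003  -0.9432 -1.3194] twist [-6.043e-01 -2.000e-04 -4.000e-04] | mm 810.9 deg 108.8
```

step_arm([
  {"delta_pos":[0,-0.0667,-0.0483],"twist":[0.035,0,0]},
  {"delta_pos":[0,-0.1333,-0.0967],"twist":[0.07,0,0]},
  {"delta_pos":[0,-0.2,-0.145],"twist":[0.105,0,0]},
  {"delta_pos":[0,-0.2667,-0.1933],"twist":[0.14,0,0]},
  {"delta_pos":[0,-0.3333,-0.2417],"twist":[0.175,0,0]},
], claw=0, grip_force=40)

```text
time_s: 0.52
eef_pos: [268.1, 344.0, 231.1]
tcp_rot: [-0.586, 1.491, 0.585]
wrist_force: [0.8, 0.7, 0.2]
grip_width: 85.1
```

Run:
```python
from h import *
show(); goal([450,80,230],down(.06)); goal([419,-255,230],down(.06))
```

```text
t 0.52 p [268.1 344.  231.1] x [-0. -0. -1.] z [ 0.733  0.681 -0.   ] yawz 0.7486 F [0.8 0.7 0.2] T [ 0.07 -0.1  -0.03] w 85.1 q [ 0.73  0.18  1.75 -0.    1.21 -0.02]
delta [ 0.0022 -0.6344 -0.0928] twist [ 2.192e-01 -1.000e-04  1.000e-04] | mm 320.6 deg 39.5
delta [ 0.0024 -1.0831 -0.5943] twist [ 2.192e-01 -1.000e-04  1.000e-04] | mm 617.7 deg 39.5
```

step_arm([
  {"delta_pos":[0,-0.082,-0.012],"twist":[0.035,0,0]},
  {"delta_pos":[0,-0.164,-0.024],"twist":[0.07,0,0]},
  {"delta_pos":[0,-0.246,-0.036],"twist":[0.105,0,0]},
  {"delta_pos":[0,-0.328,-0.048],"twist":[0.14,0,0]},
  {"delta_pos":[0,-0.41,-0.06],"twist":[0.175,0,0]},
])

```text
time_s: 0.93
eef_pos: [386.5, 173.7, 231.2]
tcp_rot: [-0.155, 1.565, 0.156]
wrist_force: [0.7, 2.1, 0.6]
grip_width: 85.6
```

Run:
```python
from h import *
show(); goal([440,0,230],down(.06)); goal([419,-255,200],down(.06))
```

```text
t 0.93 p [386.5 173.7 231.2] x [-0.  0. -1.] z [ 0.98   0.197 -0.   ] yawz 0.198 F [0.7 2.1 0.6] T [ 0.04 -0.01  0.01] w 85.6 q [0.24 0.16 1.78 0.   1.21 0.04]
delta [ 0.0024 -0.3616  0.0366] twist [ 0.0439 -0.     -0.    ] | mm 181.7 deg 7.9
delta [ 0.0624 -0.8534 -0.1049] twist [ 0.0439 -0.     -0.    ] | mm 431.1 deg 7.9
```

step_arm([
  {"delta_pos":[0.005,-0.082,-0.01],"twist":[0.01,0,0]},
  {"delta_pos":[0.01,-0.164,-0.02],"twist":[0.02,0,0]},
  {"delta_pos":[0.015,-0.246,-0.03],"twist":[0.03,0,0]},
  {"delta_pos":[0.02,-0.328,-0.04],"twist":[0.044,0,0]},
  {"delta_pos":[0.03,-0.41,-0.05],"twist":[0.044,0,0]},
])

```text
time_s: 1.35
eef_pos: [402.6, -32.2, 216.4]
tcp_rot: [-0.049, 1.57, 0.049]
wrist_force: [1.2, -0.1, -0.4]
grip_width: 85.4
```

Run:
```python
from h import *
show(); goal([419,-255,200],down(.06))
```

```text
t 1.35 p [402.6 -32.2 216.4] x [ 0.001  0.    -1.   ] z [0.998 0.063 0.001] yawz 0.063 F [ 1.2 -0.1 -0.4] T [-0.02 -0.06 -0.02] w 85.4 q [-0.27  0.13  1.85  0.    1.16 -0.33]
delta [ 0.0328 -0.4468  0.0046] twist [0.0009 0.0002 0.    ] | mm 224.0 deg 0.2
```

step_arm([
  {"delta_pos":[0.006,-0.082,0],"twist":[0,0,0]},
  {"delta_pos":[0.012,-0.164,0],"twist":[0,0,0]},
  {"delta_pos":[0.02,-0.246,0],"twist":[0,0,0]},
  {"delta_pos":[0.03,-0.328,0],"twist":[0,0,0]},
  {"delta_pos":[0.033,-0.4,0.005],"twist":[0,0,0]},
])

```text
time_s: 1.77
eef_pos: [417.4, -232.0, 198.9]
tcp_rot: [-0.05, 1.571, 0.051]
wrist_force: [0.4, 0.0, 0.4]
grip_width: 85.5
```

Run:
```python
from h import *
show(); goal([419,-255,200],down(.06))
i=camera_info("wrist"); cv2.imwrite("pics/w1.png",camera("wrist")); show()
print(i)
np.save("w1.npy",i,allow_pickle=True)
```

```text
t 1.77 p [ 417.4 -232.   198.9] x [-0.001  0.001 -1.   ] z [ 0.998  0.064 -0.001] yawz 0.064 F [0.4 0.  0.4] T [-0.01 -0.04 -0.07] w 85.5 q [-0.67  0.29  1.7  -0.    1.16 -0.73]
delta [-0.0023 -0.0461  0.0002] twist [ 0.0013 -0.0004 -0.0003] | mm 23.1 deg 0.2
t 1.82 p [ 418.9 -237.7  198.9] x [ 0.    -0.004 -1.   ] z [0.998 0.062 0.   ] yawz 0.0618 F [ 1.8 -6.2  0.4] T [-0.14 -0.01 -0.02] w 85.7 q [-0.67  0.29  1.69 -0.    1.15 -0.73]
{'fx': 306.11426503332547, 'fy': 306.11426503332547, 'cx': 316.59652278626123, 'cy': 198.69102539190274, 'dist': array([-0.00628079,  0.        ,  0.        ,  0.        ,  0.        ]), 'cam_to_world': array([[ 9.97970944e-01, -6.15023904e-02, -1.64757423e-02,
         4.13059520e+02],
       [ 6.36662540e-02,  9.60755279e-01,  2.69992412e-01,
        -1.63057071e+02],
       [-7.76022386e-04, -2.70493531e-01,  9.62721480e-01,
         3.39926123e+02],
       [ 0.00000000e+00,  0.00000000e+00,  0.00000000e+00,
         1.00000000e+00]])}
```

View pics/w1.png

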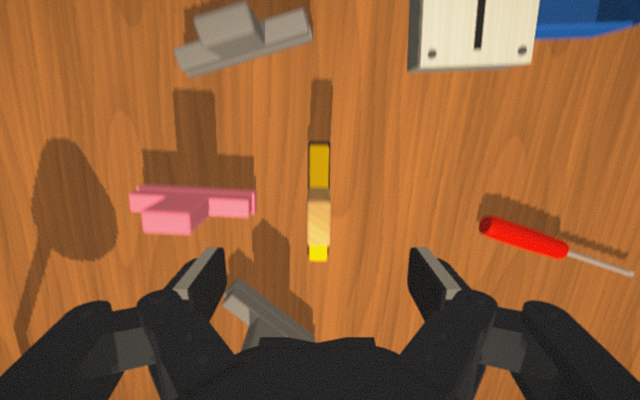

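Run:
```python
from h import *
w=cv2.imread("pics/w1.png")
cv2.imwrite("pics/w1c.png",cv2.resize(w[130:275,260:380],None,fx=4,fy=4,interpolation=cv2.INTER_CUBIC))
```

```text
(no output)
```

View pics/w1c.png

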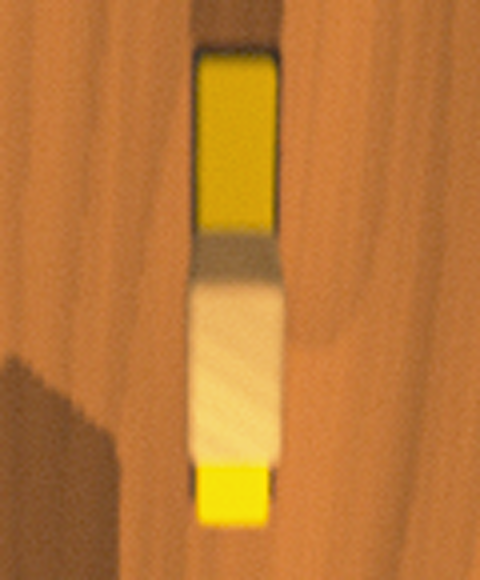

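Run:
```python
from h import *
i=np.load("w1.npy",allow_pickle=True).item()
np.set_printoptions(precision=1,suppress=True)
A=lambda p,z:atz(i,crop(p,4,260,130),z)
h=A([(190,283),(284,283),(278,463),(190,463)],86);print(h,h.mean(0))
b=A([(197,57),(275,57),(270,525),(198,525)],34);print(b,b.mean(0))
for q in(h,b):
  for a,c in((3,0),(2,1)):
    v=q[c]-q[a];print(np.linalg.norm(v),np.arctan2(v[1],v[0])-np.pi/2)
show()
goal([419,-255,61],down(.06))
```

```text
[[ 409.3 -236.3]
 [ 429.6 -235. ]
 [ 431.4 -277.1]
 [ 411.7 -278.4]] [ 420.5 -256.7]
[[ 407.1 -193.2]
 [ 426.3 -191.9]
 [ 434.4 -319.1]
 [ 414.6 -320.4]] [ 420.6 -256.1]
42.15266610217209 0.05531040698470546
42.15702386655564 0.04411089040900307
127.42098539489791 0.059041720538883125
127.41372225186359 0.06332177887797119
t 1.82 p [ 418.9 -237.7  198.9] x [ 0. -0. -1.] z [1.  0.1 0. ] yawz 0.0618 F [ 1.8 -6.2  0.4] T [-0.1 -0.  -0. ] w 85.7 q [-0.7  0.3  1.7 -0.   1.1 -0.7]
delta [ 0.3 -0.  -0. ] twist [0. 0. 0.] | mm 139.0 deg 0.2
```

Run:
```python
from h import *
goal([420,-255.5,110],down(.06))
```

```text
delta [ 0.178 -0.035  0.   ] twist [0.0006 0.0001 0.0011] | mm 90.7 deg 0.2
```

step_arm([
  {"delta_pos":[0.04,-0.015,0],"twist":[0,0,0]},
  {"delta_pos":[0.09,-0.03,0],"twist":[0,0,0]},
  {"delta_pos":[0.14,-0.035,0],"twist":[0,0,0]},
  {"delta_pos":[0.178,-0.035,0],"twist":[0,0,0]},
  {"delta_pos":[0.178,-0.035,0],"twist":[0,0,0]},
])

```text
time_s: 2.23
eef_pos: [417.4, -245.6, 107.1]
tcp_rot: [-0.047, 1.576, 0.055]
wrist_force: [-0.5, 0.9, -0.9]
grip_width: 85.2
```

Run:
```python
from h import *
show();goal([420,-255.5,43],down(.06))
```

```text
t 2.23 p [ 417.4 -245.6  107.1] x [-0.006  0.005 -1.   ] z [ 0.998  0.065 -0.006] yawz 0.0646 F [-0.5  0.9 -0.9] T [ 0.04  0.01 -0.03] w 85.2 q [-0.69  0.42  1.8   0.    0.93 -0.75]
delta [ 0.1281 -0.0208  0.0046] twist [ 0.0015 -0.0018 -0.0018] | mm 64.9 deg 0.5
```

step_arm([
  {"delta_pos":[0.02,-0.015,0.003],"twist":[0,0,0]},
  {"delta_pos":[0.04,-0.02,0.0046],"twist":[0,0,0]},
  {"delta_pos":[0.06,-0.0208,0.0046],"twist":[0,0,0]},
  {"delta_pos":[0.06,-0.0208,0.0046],"twist":[0,0,0]},
  {"delta_pos":[0.06,-0.0208,0.0046],"twist":[0,0,0]},
])

```text
time_s: 2.65
eef_pos: [422.4, -257.1, 80.5]
tcp_rot: [-0.051, 1.571, 0.052]
wrist_force: [0.2, 0.5, -0.7]
grip_width: 85.3
```

Run:
```python
from h import *
show();goal([420,-255.5,43],down(.06))
```

```text
t 2.65 p [ 422.4 -257.1   80.5] x [-0.001  0.001 -1.   ] z [ 0.998  0.065 -0.001] yawz 0.0651 F [ 0.2  0.5 -0.7] T [-0.01 -0.02  0.01] w 85.3 q [-0.7   0.47  1.8   0.    0.87 -0.77]
delta [ 0.0751  0.0035 -0.0045] twist [ 0.0016 -0.0002 -0.0002] | mm 37.6 deg 0.3
```

step_arm([
  {"delta_pos":[0.02,0.0035,-0.0045],"twist":[0.0015,0,0]},
  {"delta_pos":[0.04,0.0035,-0.0045],"twist":[0.0015,0,0]},
  {"delta_pos":[0.06,0.0035,-0.0045],"twist":[0.0015,0,0]},
  {"delta_pos":[0.075,0.0035,-0.0045],"twist":[0.0015,0,0]},
  {"delta_pos":[0.075,0.0035,-0.0045],"twist":[0.0015,0,0]},
])

```text
time_s: 3.07
eef_pos: [419.5, -255.1, 41.7]
tcp_rot: [-0.046, 1.572, 0.049]
wrist_force: [-0.8, 0.3, 0.1]
grip_width: 85.6
```

step_arm([
  {"delta_pos":[0,0,0],"twist":[0,0,0]},
  {"delta_pos":[0,0,0],"twist":[0,0,0]},
  {"delta_pos":[0,0,0],"twist":[0,0,0]},
  {"delta_pos":[0,0,0],"twist":[0,0,0]},
  {"delta_pos":[0,0,0],"twist":[0,0,0]},
], claw=1, grip_force=50)

```text
time_s: 3.48
eef_pos: [420.4, -255.9, 43.6]
tcp_rot: [-0.048, 1.57, 0.047]
wrist_force: [-0.5, 0.1, -0.4]
grip_width: 25.2
```

Run:
```python
from h import *
show();goal([420,-255.5,43],down(.06))
```

```text
t 3.48 p [ 420.4 -255.9   43.6] x [ 0.001 -0.    -1.   ] z [0.998 0.061 0.001] yawz 0.0606 F [-0.5  0.1 -0.4] T [-0.03  0.03  0.03] w 25.2 q [-0.7   0.52  1.84  0.    0.77 -0.76]
delta [ 0.0012  0.0008 -0.0007] twist [0.0002 0.0002 0.0002] | mm 0.8 deg 0.1
```

step_arm([
  {"delta_pos":[0,0,0],"twist":[0,0,0]},
  {"delta_pos":[0,0,0],"twist":[0,0,0]},
  {"delta_pos":[-0.05,0,0],"twist":[0,0,0]},
  {"delta_pos":[-0.12,0,0],"twist":[0,0,0]},
  {"delta_pos":[-0.18,0,0],"twist":[0,0,0]},
])

```text
time_s: 3.9
eef_pos: [419.7, -255.3, 134.1]
tcp_rot: [-0.046, 1.572, 0.049]
wrist_force: [0.9, -1.5, -0.7]
grip_width: 21.4
```

Run:
```python
from h import *
show();print(jig(-68,-30));goal([*jig(-68,-30),135],down(JY))
i=camera_info("wrist"); cv2.imwrite("pics/w2.png",camera("wrist"))
```

```text
t 3.9 p [ 419.7 -255.3  134.1] x [-0.001  0.001 -1.   ] z [ 0.998  0.06  -0.001] yawz 0.0604 F [ 0.9 -1.5 -0.7] T [-0.04 -0.08 -0.01] w 21.4 q [-0.7   0.39  1.75  0.    1.   -0.76]
[473.83471926  -7.63879729]
delta [-0.0013  0.4879  0.138 ] twist [-0.0126 -0.0004 -0.0005] | mm 253.5 deg 2.3
```

View pics/w2.png

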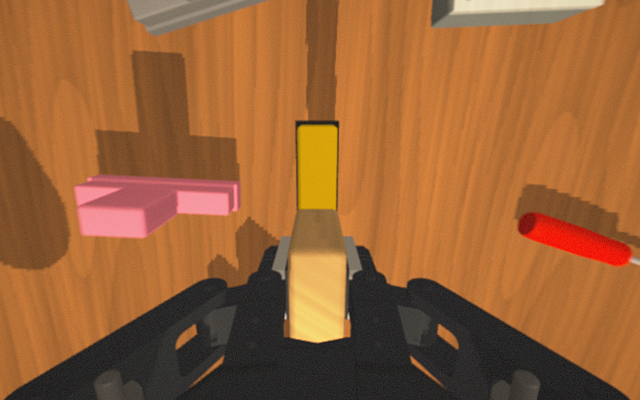

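step_arm([
  {"delta_pos":[-0.02,0.06,0.03],"twist":[-0.003,0,0]},
  {"delta_pos":[-0.02,0.14,0.06],"twist":[-0.006,0,0]},
  {"delta_pos":[-0.02,0.22,0.09],"twist":[-0.01,0,0]},
  {"delta_pos":[-0.02,0.3,0.12],"twist":[-0.0125,0,0]},
  {"delta_pos":[-0.02,0.38,0.138],"twist":[-0.0125,0,0]},
])

```text
time_s: 4.37
eef_pos: [477.8, -62.7, 143.1]
tcp_rot: [-0.078, 1.569, 0.078]
wrist_force: [1.4, -0.3, -1.6]
grip_width: 21.9
```

step_arm([
  {"delta_pos":[0,0.05,0],"twist":[0,0,0]},
  {"delta_pos":[0,0.09,0],"twist":[0,0,0]},
  {"delta_pos":[0,0.107,0],"twist":[0,0,0]},
  {"delta_pos":[0,0.107,0],"twist":[0,0,0]},
  {"delta_pos":[0,0.107,0],"twist":[0,0,0]},
])

```text
time_s: 4.78
eef_pos: [471.9, -11.5, 143.2]
tcp_rot: [-0.079, 1.569, 0.079]
wrist_force: [0.5, -0.5, -1.5]
grip_width: 21.3
```

Run:
```python
from h import *
show();goal([*jig(-68,-30),135],down(JY)); print(tojig(get_state()['eef_pos']))
i=camera_info("wrist"); cv2.imwrite("pics/w3.png",camera("wrist")); np.save("w3.npy",i,allow_pickle=True)
cv2.imwrite("pics/top1.png",camera("top"));
t=cv2.imread("pics/top1.png");cv2.imwrite("pics/top1c.png",cv2.resize(t[125:225,255:375],None,fx=6,fy=6,interpolation=cv2.INTER_CUBIC))
```

```text
t 4.78 p [471.9 -11.5 143.2] x [ 0. -0. -1.] z [0.995 0.1   0.   ] yawz 0.1006 F [ 0.5 -0.5 -1.5] T [-0.03  0.02  0.06] w 21.3 q [-0.19  0.34  1.79 -0.    1.   -0.29]
delta [0.0164 0.0072 0.0046] twist [0.0002 0.     0.0001] | mm 9.2 deg 0.0
[-70.32185056 -33.59918685]
```

View pics/w3.png

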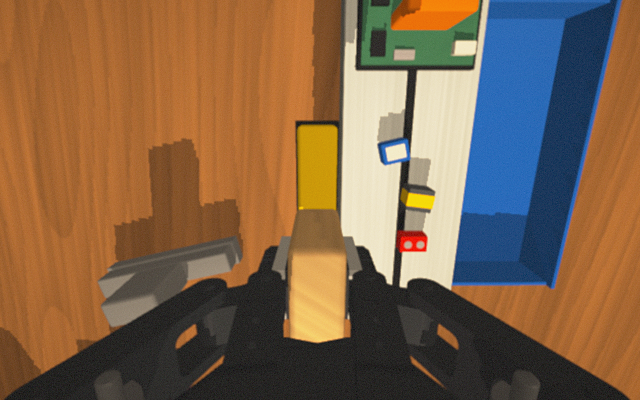

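View pics/top1c.png

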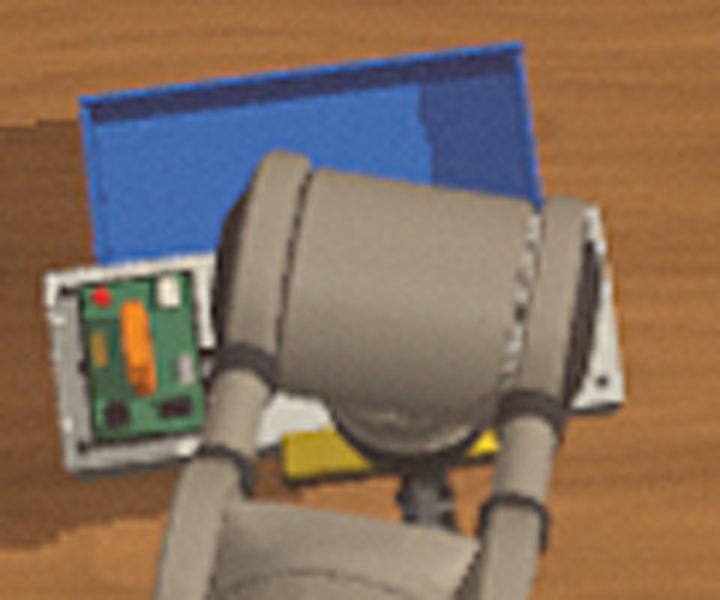

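Run:
```python
from h import *
np.set_printoptions(precision=1,suppress=True)
i=np.load("w3.npy",allow_pickle=True).item()
T=lambda p,z:np.array([tojig(q) for q in atz(i,p,z)])
print("edgeL",T([(343,60),(342,160)],45)); print("slot",T([(410,100),(401,255)],45)); print("edgeR",T([(478,100),(462,210)],45))
print("relay",T([(396,152)],61),"tr",T([(418,197)],63),"term",T([(413,243)],59))
print("carr edge",T([(358,67),(475,67)],55)); print("block top far L/R, z at 34+100", T([(298,125),(337,125)],134))
print("tray end inner",T([(455,285)],48))
show()
```

```text
edgeL [[-51.4  72. ]
 [-50.5  -0.3]]
slot [[ -0.8  44.5]
 [  2.  -82. ]]
edgeR [[ 50.   44.6]
 [ 49.1 -41.5]]
relay [[-12.7   7.9]] tr [[  5.7 -25.4]] term [[  6.5 -64.6]]
carr edge [[-41.6  66. ]
 [ 39.8  66.1]]
block top far L/R, z at 34+100 [[-79.3  29.8]
 [-60.7  29.8]]
tray end inner [[  50.4 -109.3]]
t 4.88 p [472.  -12.2 143.2] x [ 0. -0. -1.] z [1.  0.1 0. ] yawz 0.0986 F [ 0.4  0.8 -1.6] T [-0.  0. -0.] w 21.5 q [-0.2  0.3  1.8 -0.   1.  -0.3]
```

Run:
```python
from h import *
goal([*jig(-65,-31),90.5],down(JY))
```

```text
delta [0.1055 0.0069 0.0104] twist [-0.0004  0.0001  0.0001] | mm 53.1 deg 0.1
```

step_arm([
  {"delta_pos":[0.03,0.007,0.01],"twist":[0,0,0]},
  {"delta_pos":[0.06,0.007,0.01],"twist":[0,0,0]},
  {"delta_pos":[0.09,0.007,0.01],"twist":[0,0,0]},
  {"delta_pos":[0.1055,0.007,0.01],"twist":[0,0,0]},
  {"delta_pos":[0.1055,0.007,0.01],"twist":[0,0,0]},
])

```text
time_s: 5.3
eef_pos: [475.5, -8.0, 89.0]
tcp_rot: [-0.077, 1.573, 0.078]
wrist_force: [-0.5, -0.3, -1.6]
grip_width: 21.1
```

Run:
```python
from h import *
show();goal([*jig(-65,-31),90.5],down(JY)); print(tojig(get_state()['eef_pos']));goal([*jig(47,-31),90.5],down(JY))
```

```text
t 5.3 p [475.5  -8.   89. ] x [-0.003  0.001 -1.   ] z [ 0.995  0.098 -0.003] yawz 0.0981 F [-0.5 -0.3 -1.6] T [-0.01  0.05 -0.01] w 21.1 q [-0.18  0.43  1.84 -0.    0.87 -0.28]
delta [-0.003  -0.0009  0.0028] twist [-0.0006 -0.001  -0.0003] | mm 2.1 deg 0.2
[-66.37997462 -30.52462429]
delta [-0.0037 -0.0005  0.2268] twist [-0.0006 -0.001  -0.0003] | mm 113.4 deg 0.2
```

step_arm([
  {"delta_pos":[-0.003,0,0.003],"twist":[0,0,0]},
  {"delta_pos":[-0.003,0,0.015],"twist":[0,0,0]},
  {"delta_pos":[-0.003,0,0.03],"twist":[0,0,0]},
  {"delta_pos":[-0.003,0,0.045],"twist":[0,0,0]},
  {"delta_pos":[-0.003,0,0.06],"twist":[0,0,0]},
])

```text
time_s: 5.72
eef_pos: [507.7, -4.1, 92.6]
tcp_rot: [-0.079, 1.568, 0.078]
wrist_force: [0.4, -0.1, -2.2]
grip_width: 21.4
```

Run:
```python
from h import *
show();print(tojig(get_state()['eef_pos']));goal([*jig(47,-31),90.5],down(JY))
```

```text
t 5.72 p [507.7  -4.1  92.6] x [ 0.002 -0.    -1.   ] z [0.995 0.1   0.002] yawz 0.0998 F [ 0.4 -0.1 -2.2] T [ 0.01  0.01 -0.01] w 21.4 q [-0.16  0.47  1.76  0.    0.91 -0.26]
[-33.91871957 -29.85949414]
delta [ 0.0045 -0.0022  0.1618] twist [-0.0001  0.0005  0.0001] | mm 81.0 deg 0.1
```

step_arm([
  {"delta_pos":[0.002,-0.001,0.015],"twist":[0,0,0]},
  {"delta_pos":[0.003,-0.002,0.03],"twist":[0,0,0]},
  {"delta_pos":[0.003,-0.002,0.046],"twist":[0,0,0]},
  {"delta_pos":[0.003,-0.002,0.062],"twist":[0,0,0]},
  {"delta_pos":[0.003,-0.002,0.078],"twist":[0,0,0]},
])

```text
time_s: 6.13
eef_pos: [546.0, -1.1, 90.4]
tcp_rot: [-0.078, 1.57, 0.078]
wrist_force: [-0.7, 0.3, -1.7]
grip_width: 21.8
```

Run:
```python
from h import *
show();print(tojig(get_state()['eef_pos']));goal([*jig(47,-31),90.5],down(JY))
cv2.imwrite("pics/w4.png",camera("wrist"))
```

```text
t 6.13 p [546.   -1.1  90.4] x [-0.  0. -1.] z [ 0.995  0.1   -0.   ] yawz 0.0998 F [-0.7  0.3 -1.7] T [ 0.02 -0.02  0.01] w 21.8 q [-0.14  0.53  1.65  0.    0.96 -0.24]
[  4.43253902 -30.69862088]
delta [-0.0002 -0.0006  0.0851] twist [-0.0001 -0.0001 -0.    ] | mm 42.6 deg 0.0
```

View pics/w4.png

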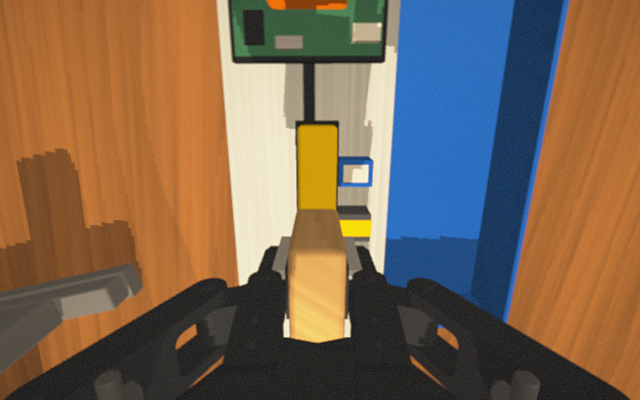

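Relay (356,172) and transformer (355,222) are squared up against the blade. Continuing to push them over the edge.

step_arm([
  {"delta_pos":[0,0,0.016],"twist":[0,0,0]},
  {"delta_pos":[0,0,0.034],"twist":[0,0,0]},
  {"delta_pos":[0,0,0.052],"twist":[0,0,0]},
  {"delta_pos":[0,0,0.07],"twist":[0,0,0]},
  {"delta_pos":[0,0,0.088],"twist":[0,0,0]},
])

```text
time_s: 6.6
eef_pos: [589.6, 3.3, 90.5]
tcp_rot: [-0.078, 1.569, 0.078]
wrist_force: [0.3, 0.1, -1.7]
grip_width: 21.4
```

step_arm([
  {"delta_pos":[0,0,0.005],"twist":[0,0,0]},
  {"delta_pos":[0,0,0.005],"twist":[0,0,0]},
  {"delta_pos":[-0.02,0,0.005],"twist":[0,0,0]},
  {"delta_pos":[-0.06,0,0.005],"twist":[0,0,0]},
  {"delta_pos":[-0.1,0,0.005],"twist":[0,0,0]},
])

```text
time_s: 7.02
eef_pos: [590.4, 3.5, 141.1]
tcp_rot: [-0.078, 1.572, 0.079]
wrist_force: [1.2, 0.2, -0.3]
grip_width: 21.5
```

Run:
```python
from h import *
show();print(tojig(get_state()['eef_pos']))
i=camera_info("wrist");cv2.imwrite("pics/w5.png",camera("wrist"));goal([490,-60,145],down(.08)) ;goal([420,-255.5,145],down(.06))
```

```text
t 7.02 p [590.4   3.5 141.1] x [-0.002  0.    -1.   ] z [ 0.995  0.099 -0.002] yawz 0.0997 F [ 1.2  0.2 -0.3] T [-0.04 -0.03 -0.04] w 21.5 q [-0.12  0.54  1.46  0.    1.14 -0.22]
[ 49.12042339 -30.60624289]
delta [ 0.001  -0.1052 -0.2174] twist [0.0063 0.0019 0.0004] | mm 120.8 deg 1.2
delta [ 4.000e-04 -4.803e-01 -3.957e-01] twist [0.0127 0.0019 0.0004] | mm 311.1 deg 2.3
```

View pics/w5.png

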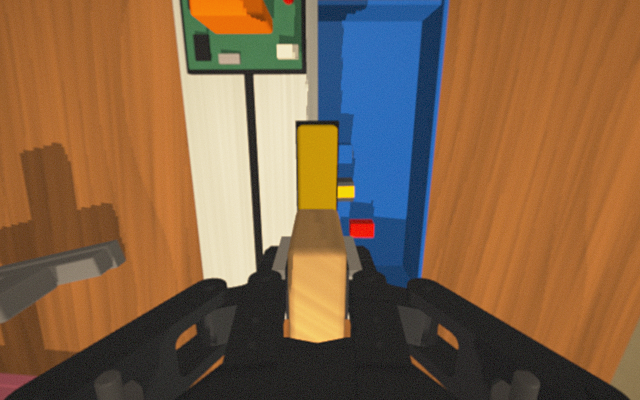

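Red (362,228), yellow (346,191) and blue (346,153) all appear down in the tray. Next I carry the sweeper back to its spot.

step_arm([
  {"delta_pos":[-0.01,-0.05,-0.06],"twist":[0.003,0,0]},
  {"delta_pos":[-0.01,-0.1,-0.12],"twist":[0.006,0,0]},
  {"delta_pos":[-0.01,-0.16,-0.17],"twist":[0.009,0,0]},
  {"delta_pos":[-0.01,-0.22,-0.22],"twist":[0.012,0,0]},
  {"delta_pos":[-0.01,-0.28,-0.26],"twist":[0.0125,0,0]},
])

```text
time_s: 7.48
eef_pos: [473.8, -149.6, 146.1]
tcp_rot: [-0.048, 1.57, 0.048]
wrist_force: [0.7, -0.9, -1.5]
grip_width: 21.7
```

step_arm([
  {"delta_pos":[0,-0.06,-0.04],"twist":[0,0,0]},
  {"delta_pos":[0,-0.12,-0.08],"twist":[0,0,0]},
  {"delta_pos":[0,-0.17,-0.11],"twist":[0,0,0]},
  {"delta_pos":[0,-0.2,-0.135],"twist":[0,0,0]},
  {"delta_pos":[0,-0.2,-0.135],"twist":[0,0,0]},
])

```text
time_s: 7.9
eef_pos: [412.7, -255.5, 146.0]
tcp_rot: [-0.045, 1.57, 0.044]
wrist_force: [0.6, 1.0, -1.3]
grip_width: 21.8
```

Run:
```python
from h import *
show();goal([420,-255.5,80],down(.06)) ;goal([420,-255.5,44.5],down(.06))
cv2.imwrite("pics/top2.png",camera("top"));t=cv2.imread("pics/top2.png")
cv2.imwrite("pics/top2c.png",cv2.resize(t[125:225,255:375],None,fx=6,fy=6,interpolation=cv2.INTER_CUBIC))
```

```text
t 7.9 p [ 412.7 -255.5  146. ] x [-0.    -0.001 -1.   ] z [ 0.998  0.057 -0.   ] yawz 0.0566 F [ 0.6  1.  -1.3] T [ 0.02  0.03 -0.03] w 21.8 q [-0.71  0.36  1.76 -0.    1.02 -0.77]
delta [ 0.1321 -0.0007  0.0147] twist [-0.0011 -0.0001  0.0004] | mm 66.4 deg 0.2
delta [ 0.2031 -0.0006  0.0147] twist [-0.0011 -0.0001  0.0004] | mm 101.8 deg 0.2
```

View pics/top2c.png

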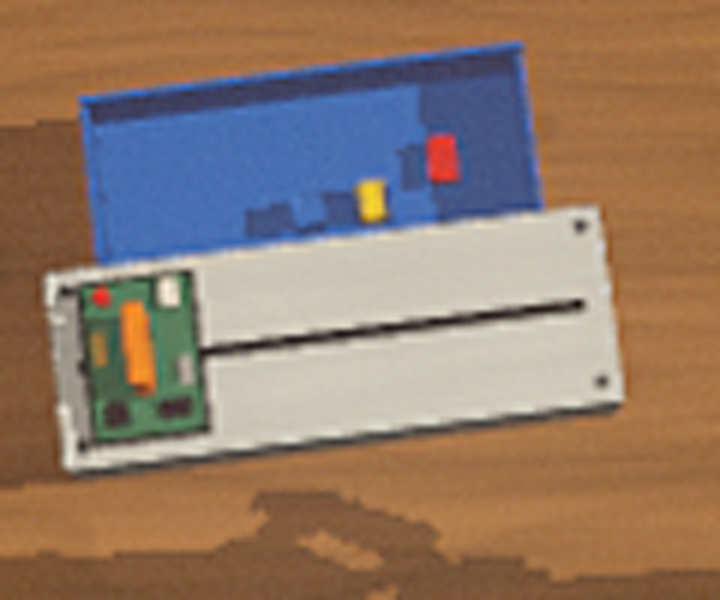

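The deck is empty: red (442,158), yellow (371,200) and blue (308,205) all lie in the tray. Lowering the sweeper.

step_arm([
  {"delta_pos":[0.04,0,0.01],"twist":[0,0,0]},
  {"delta_pos":[0.09,0,0.0147],"twist":[0,0,0]},
  {"delta_pos":[0.14,0,0.0147],"twist":[0,0,0]},
  {"delta_pos":[0.18,0,0.0147],"twist":[0,0,0]},
  {"delta_pos":[0.18,0,0.0147],"twist":[0,0,0]},
])

```text
time_s: 8.37
eef_pos: [420.5, -249.6, 52.5]
tcp_rot: [-0.045, 1.575, 0.052]
wrist_force: [-1.0, 1.6, -1.0]
grip_width: 21.3
```

Run:
```python
from h import *
show();goal([420,-255.5,43.5],down(.06))
```

```text
t 8.37 p [ 420.5 -249.6   52.5] x [-0.005  0.005 -1.   ] z [ 0.998  0.062 -0.005] yawz 0.0616 F [-1.   1.6 -1. ] T [ 0.04 -0.   -0.01] w 21.3 q [-0.69  0.51  1.84  0.    0.8  -0.75]
delta [ 0.0179 -0.0119 -0.0017] twist [ 0.0005 -0.0016 -0.0016] | mm 10.8 deg 0.4
```

step_arm([
  {"delta_pos":[0.004,0,0],"twist":[0,0,0]},
  {"delta_pos":[0.008,0,0],"twist":[0,0,0]},
  {"delta_pos":[0.012,0,0],"twist":[0,0,0]},
  {"delta_pos":[0.014,0,0],"twist":[0,0,0]},
  {"delta_pos":[0.014,0,0],"twist":[0,0,0]},
])

```text
time_s: 8.78
eef_pos: [422.4, -252.5, 49.2]
tcp_rot: [-0.048, 1.569, 0.047]
wrist_force: [0.0, 0.6, -0.9]
grip_width: 21.4
```

Run:
```python
from h import *
show();goal([420,-255.5,43.5],down(.06))
```

```text
t 8.78 p [ 422.4 -252.5   49.2] x [ 0.001 -0.001 -1.   ] z [0.998 0.06  0.001] yawz 0.0605 F [ 0.   0.6 -0.9] T [0.02 0.03 0.05] w 21.4 q [-0.69  0.52  1.84  0.    0.79 -0.76]
delta [ 0.0113 -0.0057 -0.0052] twist [0.0002 0.0003 0.0002] | mm 6.9 deg 0.1
```

step_arm([
  {"delta_pos":[0.003,0,0],"twist":[0,0,0]},
  {"delta_pos":[0.006,0,0],"twist":[0,0,0]},
  {"delta_pos":[0.009,0,0],"twist":[0,0,0]},
  {"delta_pos":[0.0115,0,0],"twist":[0,0,0]},
  {"delta_pos":[0.0115,0,0],"twist":[0,0,0]},
])

```text
time_s: 9.2
eef_pos: [422.1, -252.4, 43.7]
tcp_rot: [-0.048, 1.57, 0.047]
wrist_force: [-1.9, 2.3, 9.2]
grip_width: 21.1
```

Run:
```python
from h import *
show()
```

```text
t 9.2 p [ 422.1 -252.4   43.7] x [ 0. -0. -1.] z [0.998 0.06  0.   ] yawz 0.0605 F [-1.9  2.3  9.2] T [ 0.36  0.44 -0.03] w 21.1 q [-0.69  0.52  1.84  0.    0.77 -0.76]
```

step_arm([
  {"delta_pos":[-0.001,0,0],"twist":[0,0,0]},
  {"delta_pos":[-0.001,0,0],"twist":[0,0,0]},
  {"delta_pos":[-0.001,0,0],"twist":[0,0,0]},
  {"delta_pos":[-0.001,0,0],"twist":[0,0,0]},
  {"delta_pos":[-0.001,0,0],"twist":[0,0,0]},
], claw=0)

```text
time_s: 9.62
eef_pos: [422.0, -252.3, 43.1]
tcp_rot: [-0.047, 1.57, 0.048]
wrist_force: [-0.3, 0.4, -0.6]
grip_width: 80.4
```

step_arm([
  {"delta_pos":[0,0,0],"twist":[0,0,0]},
  {"delta_pos":[-0.05,0,0],"twist":[0,0,0]},
  {"delta_pos":[-0.12,0,0],"twist":[0,0,0]},
  {"delta_pos":[-0.2,0,0],"twist":[0,0,0]},
  {"delta_pos":[-0.25,0,0],"twist":[0,0,0]},
])

```text
time_s: 10.03
eef_pos: [422.8, -252.8, 171.5]
tcp_rot: [-0.049, 1.568, 0.046]
wrist_force: [0.5, -0.6, -0.5]
grip_width: 85.4
```

Run:
```python
from h import *
show();cv2.imwrite("pics/w6.png",camera("wrist"))
p=jig(0,96);print(p);goal([*p,170],down(JY+np.pi/2));goal([480,0,170],down(JY+np.pi/2))
```

```text
t 10.03 p [ 422.8 -252.8  171.5] x [ 0.003 -0.002 -1.   ] z [0.998 0.06  0.002] yawz 0.0605 F [ 0.5 -0.6 -0.5] T [-0.03 -0.07 -0.03] w 85.4 q [-0.69  0.34  1.7   0.    1.09 -0.76]
[528.915992   124.52039987]
delta [0.0074 0.7435 0.2542] twist [-5.125e-01  1.000e-04  3.800e-03] | mm 392.9 deg 92.3
delta [0.0083 0.5009 0.1415] twist [-5.125e-01  1.000e-04  3.800e-03] | mm 260.3 deg 92.3
```

View pics/w6.png

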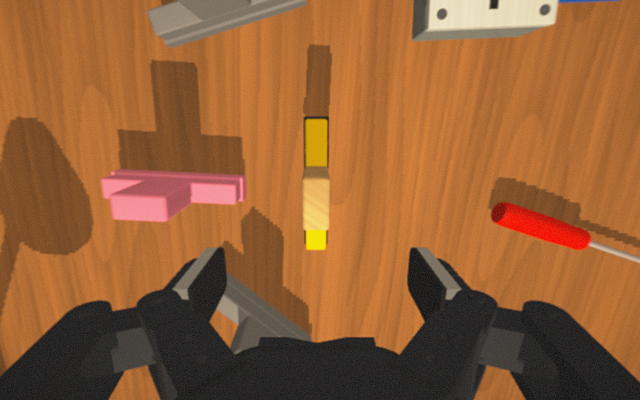

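Sweeper stands upright at (316,190). Now to the handle.

step_arm([
  {"delta_pos":[-0.01,0.05,0.017],"twist":[-0.038,0,0]},
  {"delta_pos":[-0.02,0.1,0.034],"twist":[-0.076,0,0]},
  {"delta_pos":[-0.03,0.15,0.051],"twist":[-0.114,0,0]},
  {"delta_pos":[-0.04,0.2,0.068],"twist":[-0.152,0,0]},
  {"delta_pos":[-0.05,0.25,0.085],"twist":[-0.19,0,0]},
])

```text
time_s: 10.5
eef_pos: [456.9, -123.8, 193.2]
tcp_rot: [-0.519, 1.508, 0.519]
wrist_force: [0.7, 0.7, -0.2]
grip_width: 85.3
```

Run:
```python
from h import *
show()
goal([*jig(0,96),195],down(JY+np.pi/2))
```

```text
t 10.5 p [ 456.9 -123.8  193.2] x [-0.  0. -1.] z [ 0.788  0.615 -0.   ] yawz 0.6629 F [ 0.7  0.7 -0.2] T [ 0.01 -0.02  0.  ] w 85.3 q [-0.43  0.29  1.72  0.    1.14 -1.09]
delta [-0.0035  0.3028  0.4191] twist [-3.208e-01  0.000e+00 -1.000e-04] | mm 258.5 deg 57.7
```

step_arm([
  {"delta_pos":[0,0.036,0.05],"twist":[-0.038,0,0]},
  {"delta_pos":[0,0.072,0.1],"twist":[-0.076,0,0]},
  {"delta_pos":[0,0.108,0.15],"twist":[-0.114,0,0]},
  {"delta_pos":[0,0.144,0.2],"twist":[-0.152,0,0]},
  {"delta_pos":[0,0.18,0.25],"twist":[-0.19,0,0]},
])

```text
time_s: 10.92
eef_pos: [500.9, 24.2, 192.9]
tcp_rot: [-0.977, 1.34, 0.978]
wrist_force: [0.6, 0.0, 0.3]
grip_width: 85.5
```

Run:
```python
from h import *
show()
goal([*jig(0,96),180],down(JY+np.pi/2))
```

```text
t 10.92 p [500.9  24.2 192.9] x [-0.  0. -1.] z [0.306 0.952 0.   ] yawz 1.2602 F [0.6 0.  0.3] T [-0.   -0.01 -0.04] w 85.5 q [-0.1   0.34  1.65  0.    1.16 -1.36]
delta [0.0259 0.008  0.2081] twist [-1.307e-01  0.000e+00 -1.000e-04] | mm 104.9 deg 23.5
```

step_arm([
  {"delta_pos":[0.006,0.004,0.06],"twist":[-0.038,0,0]},
  {"delta_pos":[0.012,0.006,0.12],"twist":[-0.076,0,0]},
  {"delta_pos":[0.018,0.008,0.17],"twist":[-0.114,0,0]},
  {"delta_pos":[0.02,0.008,0.2,0],"twist":[-0.13,0,0]},
  {"delta_pos":[0.026,0.008,0.205],"twist":[-0.13,0,0]},
])

```text
validation failed for argument at $.in...
```

Run:
```python
from h import *
show()
```

```text
t 10.92 p [500.9  24.2 192.9] x [-0.  0. -1.] z [0.306 0.952 0.   ] yawz 1.2602 F [0.6 0.  0.3] T [-0.   -0.01 -0.04] w 85.5 q [-0.1   0.34  1.65  0.    1.16 -1.36]
```

step_arm([
  {"delta_pos":[0.006,0.004,0.06],"twist":[-0.038,0,0]},
  {"delta_pos":[0.012,0.006,0.12],"twist":[-0.076,0,0]},
  {"delta_pos":[0.018,0.008,0.17],"twist":[-0.114,0,0]},
  {"delta_pos":[0.022,0.008,0.2],"twist":[-0.13,0,0]},
  {"delta_pos":[0.026,0.008,0.205],"twist":[-0.13,0,0]},
])

```text
time_s: 11.33
eef_pos: [529.2, 123.8, 179.6]
tcp_rot: [-1.279, 1.162, 1.281]
wrist_force: [0.5, -0.7, 0.1]
grip_width: 85.4
```

Run:
```python
from h import *
show()
i=camera_info("wrist");cv2.imwrite("pics/w7.png",camera("wrist"));np.save("w7.npy",i,allow_pickle=True);show()
print(i['cam_to_world'].round(2))
```

```text
t 11.33 p [529.2 123.8 179.6] x [-0.     0.001 -1.   ] z [-0.097  0.995  0.001] yawz 1.6675 F [ 0.5 -0.7  0.1] T [-0.01 -0.03 -0.01] w 85.4 q [ 0.09  0.42  1.55  0.    1.17 -1.58]
t 11.38 p [528.8 122.7 179.2] x [-0.001  0.    -1.   ] z [-0.093  0.996  0.   ] yawz 1.664 F [-0.1  0.3 -0.4] T [ 0.03 -0.04  0.01] w 85.2 q [ 0.09  0.42  1.55  0.    1.17 -1.58]
[[-1.0000e-01 -9.6000e-01 -2.7000e-01  4.6058e+02]
 [ 1.0000e+00 -9.0000e-02 -3.0000e-02  1.1739e+02]
 [ 0.0000e+00 -2.7000e-01  9.6000e-01  3.2054e+02]
 [ 0.0000e+00  0.0000e+00  0.0000e+00  1.0000e+00]]
```

View pics/w7.png

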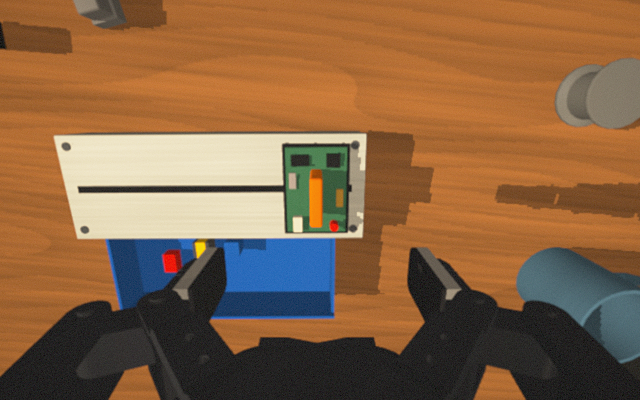

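Run:
```python
from h import *
np.set_printoptions(precision=1,suppress=True)
i=np.load("w7.npy",allow_pickle=True).item()
w=cv2.imread("pics/w7.png")
cv2.imwrite("pics/w7c.png",cv2.resize(w[135:245,270:380],None,fx=5,fy=5,interpolation=cv2.INTER_CUBIC))
```

```text
(no output)
```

View pics/w7c.png

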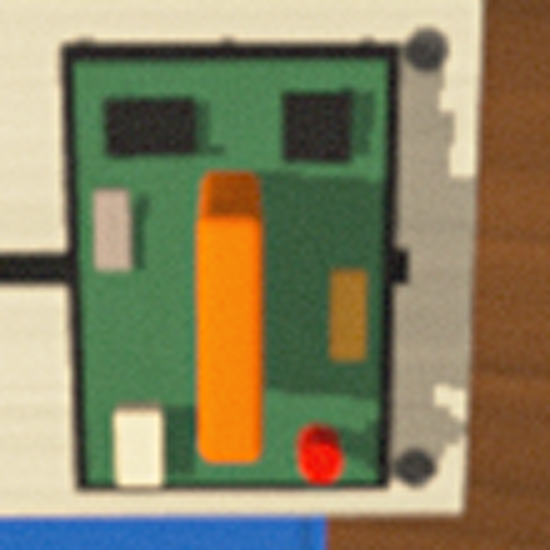

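Run:
```python
from h import *
np.set_printoptions(precision=1,suppress=True)
i=np.load("w7.npy",allow_pickle=True).item()
A=lambda p,z:np.array([tojig(q) for q in atz(i,crop(p,5,270,135),z)])
f=A([(197,217),(263,217),(262,462),(197,462)],95);print("fin",f,f.mean(0))
c=A([(63,47),(397,47),(387,488),(80,488)],55);print("carr",c,c.mean(0))
print("pin",A([(320,455)],60), "slot",A([(20,268)],45), "edges",A([(100,515),(482,50),(465,480)],45))
show();goal([*jig(0,95.5),120],down(JY+np.pi/2))
```

```text
fin [[-21.2  90.1]
 [-21.2 100. ]
 [ 18.1  99.9]
 [ 18.1  89.7]] [-1.5 94.9]
carr [[-42.6  66.4]
 [-42.4 123.7]
 [ 38.8 123.9]
 [ 38.6  66.8]] [-1.9 95.2]
pin [[ 30.3 111. ]] slot [[-1.2 55.9]] edges [[ 48.2  69.4]
 [-40.8 139.9]
 [ 41.2 139.9]]
t 11.38 p [528.8 122.7 179.2] x [-0.  0. -1.] z [-0.1  1.   0. ] yawz 1.664 F [-0.1  0.3 -0.4] T [ 0. -0.  0.] w 85.2 q [ 0.1  0.4  1.6  0.   1.2 -1.6]
delta [ 0.1 -0.   0. ] twist [-0.  0. -0.] | mm 59.2 deg 0.4
```

Run:
```python
from h import *
goal([*jig(-0.5,95),100],down(JY+np.pi/2))
```

```text
delta [0.1583 0.0002 0.0015] twist [-0.0021  0.0001 -0.0004] | mm 79.2 deg 0.4
```

step_arm([
  {"delta_pos":[0.04,0,0.0015],"twist":[-0.002,0,0]},
  {"delta_pos":[0.09,0,0.0015],"twist":[-0.002,0,0]},
  {"delta_pos":[0.13,0,0.0015],"twist":[-0.002,0,0]},
  {"delta_pos":[0.158,0,0.0015],"twist":[-0.002,0,0]},
  {"delta_pos":[0.158,0,0.0015],"twist":[-0.002,0,0]},
])

```text
time_s: 11.8
eef_pos: [526.7, 120.6, 98.3]
tcp_rot: [-1.276, 1.168, 1.284]
wrist_force: [-0.7, -0.5, 0.6]
grip_width: 85.3
```

Run:
```python
from h import *
show();goal([*jig(-0.5,95),65],down(JY+np.pi/2))
```

```text
t 11.8 p [526.7 120.6  98.3] x [-0.006 -0.001 -1.   ] z [-0.095  0.995 -0.   ] yawz 1.6661 F [-0.7 -0.5  0.6] T [-0.02 -0.02 -0.04] w 85.3 q [ 0.08  0.51  1.65 -0.    0.98 -1.58]
delta [ 0.0666 -0.0046  0.0053] twist [-0.0015 -0.0001 -0.002 ] | mm 33.5 deg 0.4
```

step_arm([
  {"delta_pos":[0.02,-0.0045,0.0053],"twist":[-0.0015,0,-0.001]},
  {"delta_pos":[0.04,-0.0045,0.0053],"twist":[-0.0015,0,-0.001]},
  {"delta_pos":[0.055,-0.0045,0.0053],"twist":[-0.0015,0,-0.001]},
  {"delta_pos":[0.066,-0.0045,0.0053],"twist":[-0.0015,0,-0.001]},
  {"delta_pos":[0.066,-0.0045,0.0053],"twist":[-0.0015,0,-0.001]},
])

```text
time_s: 12.22
eef_pos: [530.3, 124.8, 67.2]
tcp_rot: [-1.285, 1.158, 1.283]
wrist_force: [-0.3, 0.1, -0.6]
grip_width: 85.4
```

Run:
```python
from h import *
show();goal([*jig(-0.5,95),65],down(JY+np.pi/2));print(tojig(get_state()['eef_pos']))
```

```text
t 12.22 p [530.3 124.8  67.2] x [ 0.001  0.    -1.   ] z [-0.103  0.995  0.   ] yawz 1.6735 F [-0.3  0.1 -0.6] T [-0.05  0.01  0.02] w 85.4 q [ 0.09  0.56  1.68  0.    0.9  -1.58]
delta [ 0.0045  0.0038 -0.0022] twist [0.0009 0.     0.0004] | mm 3.1 deg 0.2
[ 1.38257899 96.12638769]
```

step_arm([
  {"delta_pos":[0.0045,0.0035,-0.002],"twist":[0.001,0,0]},
  {"delta_pos":[0.0045,0.0035,-0.002],"twist":[0.001,0,0]},
  {"delta_pos":[0.0045,0.0035,-0.002],"twist":[0.001,0,0]},
  {"delta_pos":[0.0045,0.0035,-0.002],"twist":[0.001,0,0]},
  {"delta_pos":[0.0045,0.0035,-0.002],"twist":[0.001,0,0]},
], claw=1, grip_force=40)

```text
time_s: 12.63
eef_pos: [529.5, 123.8, 66.4]
tcp_rot: [-1.284, 1.157, 1.28]
wrist_force: [-1.2, -0.6, -0.3]
grip_width: 25.4
```

step_arm([
  {"delta_pos":[0,0,0],"twist":[0,0,0]},
  {"delta_pos":[0,0,0],"twist":[0,0,0]},
  {"delta_pos":[0,0,0],"twist":[0,0,0]},
  {"delta_pos":[0,0,0],"twist":[0,0,0]},
  {"delta_pos":[0,0,0],"twist":[0,0,0]},
])

```text
time_s: 13.05
eef_pos: [529.4, 123.7, 66.4]
tcp_rot: [-1.284, 1.158, 1.28]
wrist_force: [-1.1, -0.3, 4.0]
grip_width: 9.2
```

```bash
cat >> h.py <<'E'
def sl():
    st=get_state(); p=tojig(st['eef_pos']); f=st['wrist_force']; c,s=np.cos(JY),np.sin(JY)
    print("t %.2f jig x %.1f y %.1f z %.1f travel %.1f | Fx %.1f Fy %.1f Fz %.1f w %.1f"%(st['time_s'],*p,st['eef_pos'][2],100-p[1],c*f[0]+s*f[1],-s*f[0]+c*f[1],f[2],st['grip_width']))
E
python3 - <<'E'
from h import *
show();sl();goal([*jig(0,15),65],down(JY+np.pi/2))
E
```

```text
t 13.05 p [529.4 123.7  66.4] x [ 0.004  0.    -1.   ] z [-0.1    0.995 -0.   ] yawz 1.6707 F [-1.1 -0.3  4. ] T [-0.13  0.15  0.04] w 9.2 q [ 0.09  0.56  1.68 -0.    0.9  -1.58]
t 13.05 jig x 0.4 y 95.1 z 66.4 travel 4.9 | Fx -1.1 Fy -0.2 Fz 4.0 w 9.2
delta [ 0.0027  0.0008 -0.1603] twist [-0.     -0.      0.0012] | mm 80.1 deg 0.2
```

step_arm([
  {"delta_pos":[0,0,-0.01],"twist":[0,0,0]},
  {"delta_pos":[0,0,-0.025],"twist":[0,0,0]},
  {"delta_pos":[0,0,-0.04],"twist":[0,0,0]},
  {"delta_pos":[0,0,-0.055],"twist":[0,0,0]},
  {"delta_pos":[0,0,-0.07],"twist":[0,0,0]},
])

```text
time_s: 13.47
eef_pos: [532.8, 90.5, 66.4]
tcp_rot: [-1.282, 1.155, 1.281]
wrist_force: [-1.8, 9.3, 5.5]
grip_width: 9.3
```

Run:
```python
from h import *
sl();show();goal([*jig(0.4,15),66.5],down(JY+np.pi/2))
```

```text
t 13.47 jig x 0.5 y 61.8 z 66.4 travel 38.2 | Fx -0.8 Fy 9.4 Fz 5.5 w 9.3
t 13.47 p [532.8  90.5  66.4] x [ 0.004  0.003 -1.   ] z [-0.1    0.995  0.003] yawz 1.6705 F [-1.8  9.3  5.5] T [1.36 0.19 0.12] w 9.3 q [ 0.02  0.55  1.69  0.    0.89 -1.65]
delta [-0.0005  0.0002 -0.0936] twist [-0.0001  0.0009  0.0013] | mm 46.8 deg 0.3
```

step_arm([
  {"delta_pos":[0,0,-0.016],"twist":[0,0,0]},
  {"delta_pos":[0,0,-0.032],"twist":[0,0,0]},
  {"delta_pos":[0,0,-0.048],"twist":[0,0,0]},
  {"delta_pos":[0,0,-0.064],"twist":[0,0,0]},
  {"delta_pos":[0,0,-0.078],"twist":[0,0,0]},
])

```text
time_s: 13.88
eef_pos: [536.8, 51.5, 66.4]
tcp_rot: [-1.282, 1.155, 1.281]
wrist_force: [-1.7, 8.7, 5.6]
grip_width: 9.9
```

Run:
```python
from h import *
sl();show();goal([*jig(0.5,0),66.5],down(JY+np.pi/2))
```

```text
t 13.88 jig x 0.6 y 22.6 z 66.4 travel 77.4 | Fx -0.9 Fy 8.8 Fz 5.6 w 9.9
t 13.88 p [536.8  51.5  66.4] x [ 0.004  0.003 -1.   ] z [-0.1    0.995  0.003] yawz 1.6705 F [-1.7  8.7  5.6] T [1.39 0.15 0.09] w 9.9 q [-0.05  0.55  1.69  0.    0.89 -1.72]
delta [-0.0003  0.0001 -0.0452] twist [-0.0001  0.0009  0.0013] | mm 22.6 deg 0.3
```

step_arm([
  {"delta_pos":[0,0,-0.004],"twist":[0,0,0]},
  {"delta_pos":[0,0,-0.006],"twist":[0,0,0]},
  {"delta_pos":[0,0,-0.008],"twist":[0,0,0]},
  {"delta_pos":[0,0,-0.01],"twist":[0,0,0]},
  {"delta_pos":[0,0,-0.012],"twist":[0,0,0]},
])

```text
time_s: 14.3
eef_pos: [537.6, 44.5, 66.4]
tcp_rot: [-1.283, 1.157, 1.28]
wrist_force: [-0.2, 2.8, 4.9]
grip_width: 9.3
```

Run:
```python
from h import *
sl()
```

```text
t 14.30 jig x 0.6 y 15.5 z 66.4 travel 84.5 | Fx 0.1 Fy 2.8 Fz 4.9 w 9.3
```

step_arm([
  {"delta_pos":[0,0,-0.002],"twist":[0,0,0]},
  {"delta_pos":[0,0,-0.004],"twist":[0,0,0]},
  {"delta_pos":[0,0,-0.006],"twist":[0,0,0]},
  {"delta_pos":[0,0,-0.008],"twist":[0,0,0]},
  {"delta_pos":[0,0,-0.01],"twist":[0,0,0]},
])

```text
time_s: 14.72
eef_pos: [538.0, 39.6, 66.4]
tcp_rot: [-1.283, 1.157, 1.28]
wrist_force: [-1.2, 2.9, 5.1]
grip_width: 9.4
```

Run:
```python
from h import *
sl()
```

```text
t 14.72 jig x 0.6 y 10.5 z 66.4 travel 89.5 | Fx -0.9 Fy 3.0 Fz 5.1 w 9.4
```

step_arm([
  {"delta_pos":[0,0,-0.002],"twist":[0,0,0]},
  {"delta_pos":[0,0,-0.004],"twist":[0,0,0]},
  {"delta_pos":[0,0,-0.006],"twist":[0,0,0]},
  {"delta_pos":[0,0,-0.008],"twist":[0,0,0]},
  {"delta_pos":[0,0,-0.008],"twist":[0,0,0]},
])

```text
time_s: 15.13
eef_pos: [538.5, 35.4, 66.4]
tcp_rot: [-1.284, 1.157, 1.28]
wrist_force: [-0.3, 1.9, 4.6]
grip_width: 9.2
```

step_arm([
  {"delta_pos":[0,0,-0.002],"twist":[0,0,0]},
  {"delta_pos":[0,0,-0.004],"twist":[0,0,0]},
  {"delta_pos":[0,0,-0.006],"twist":[0,0,0]},
  {"delta_pos":[0,0,-0.008],"twist":[0,0,0]},
  {"delta_pos":[0,0,-0.008],"twist":[0,0,0]},
])

```text
time_s: 15.55
eef_pos: [538.9, 31.3, 66.4]
tcp_rot: [-1.284, 1.157, 1.28]
wrist_force: [-1.3, 2.2, 4.7]
grip_width: 9.3
```

step_arm([
  {"delta_pos":[0,0,-0.002],"twist":[0,0,0]},
  {"delta_pos":[0,0,-0.004],"twist":[0,0,0]},
  {"delta_pos":[0,0,-0.006],"twist":[0,0,0]},
  {"delta_pos":[0,0,-0.008],"twist":[0,0,0]},
  {"delta_pos":[0,0,-0.008],"twist":[0,0,0]},
])

```text
time_s: 15.97
eef_pos: [539.3, 27.3, 66.4]
tcp_rot: [-1.284, 1.157, 1.279]
wrist_force: [1.1, 1.9, 5.7]
grip_width: 9.2
```

step_arm([
  {"delta_pos":[0,0,-0.002],"twist":[0,0,0]},
  {"delta_pos":[0,0,-0.004],"twist":[0,0,0]},
  {"delta_pos":[0,0,-0.006],"twist":[0,0,0]},
  {"delta_pos":[0,0,-0.008],"twist":[0,0,0]},
  {"delta_pos":[0,0,-0.008],"twist":[0,0,0]},
])

```text
time_s: 16.38
eef_pos: [539.7, 23.3, 66.4]
tcp_rot: [-1.284, 1.157, 1.279]
wrist_force: [-0.9, 0.7, 5.0]
grip_width: 9.3
```

step_arm([
  {"delta_pos":[0,0,-0.002],"twist":[0,0,0]},
  {"delta_pos":[0,0,-0.004],"twist":[0,0,0]},
  {"delta_pos":[0,0,-0.006],"twist":[0,0,0]},
  {"delta_pos":[0,0,-0.008],"twist":[0,0,0]},
  {"delta_pos":[0,0,-0.008],"twist":[0,0,0]},
])

```text
time_s: 16.8
eef_pos: [540.1, 19.4, 66.4]
tcp_rot: [-1.284, 1.157, 1.279]
wrist_force: [0.4, 0.8, 5.2]
grip_width: 9.4
```

step_arm([
  {"delta_pos":[0,0,-0.002],"twist":[0,0,0]},
  {"delta_pos":[0,0,-0.004],"twist":[0,0,0]},
  {"delta_pos":[0,0,-0.006],"twist":[0,0,0]},
  {"delta_pos":[0,0,-0.008],"twist":[0,0,0]},
  {"delta_pos":[0,0,-0.008],"twist":[0,0,0]},
])

```text
time_s: 17.22
eef_pos: [540.5, 15.4, 66.4]
tcp_rot: [-1.284, 1.157, 1.279]
wrist_force: [0.1, 1.0, 4.6]
grip_width: 9.4
```

step_arm([
  {"delta_pos":[0,0,-0.002],"twist":[0,0,0]},
  {"delta_pos":[0,0,-0.004],"twist":[0,0,0]},
  {"delta_pos":[0,0,-0.006],"twist":[0,0,0]},
  {"delta_pos":[0,0,-0.008],"twist":[0,0,0]},
  {"delta_pos":[0,0,-0.008],"twist":[0,0,0]},
])

```text
time_s: 17.63
eef_pos: [540.9, 11.4, 66.4]
tcp_rot: [-1.284, 1.157, 1.279]
wrist_force: [-0.2, 1.5, 5.1]
grip_width: 9.1
```

step_arm([
  {"delta_pos":[0,0,-0.002],"twist":[0,0,0]},
  {"delta_pos":[0,0,-0.004],"twist":[0,0,0]},
  {"delta_pos":[0,0,-0.006],"twist":[0,0,0]},
  {"delta_pos":[0,0,-0.008],"twist":[0,0,0]},
  {"delta_pos":[0,0,-0.008],"twist":[0,0,0]},
])

```text
time_s: 18.05
eef_pos: [541.3, 7.4, 66.4]
tcp_rot: [-1.284, 1.157, 1.279]
wrist_force: [-0.4, 1.7, 5.5]
grip_width: 9.0
```

step_arm([
  {"delta_pos":[0,0,-0.002],"twist":[0,0,0]},
  {"delta_pos":[0,0,-0.004],"twist":[0,0,0]},
  {"delta_pos":[0,0,-0.006],"twist":[0,0,0]},
  {"delta_pos":[0,0,-0.008],"twist":[0,0,0]},
  {"delta_pos":[0,0,-0.008],"twist":[0,0,0]},
])

```text
time_s: 18.47
eef_pos: [541.7, 3.5, 66.4]
tcp_rot: [-1.284, 1.157, 1.279]
wrist_force: [-0.4, 2.0, 4.4]
grip_width: 9.4
```

Run:
```python
from h import *
sl();w=camera("wrist");cv2.imwrite("pics/w8.png",w)
```

```text
t 18.47 jig x 0.6 y -25.7 z 66.4 travel 125.7 | Fx -0.2 Fy 2.0 Fz 4.4 w 9.4
```

View pics/w8.png

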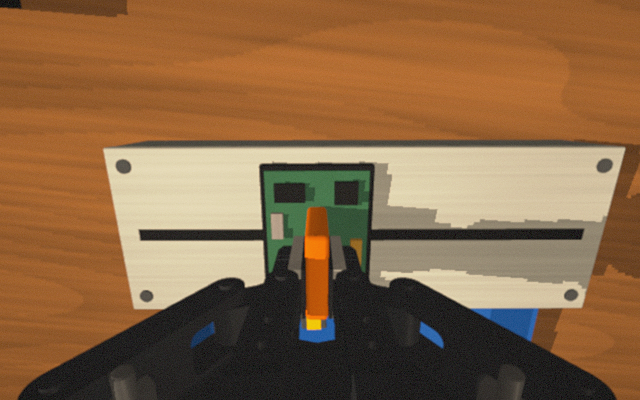

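step_arm([
  {"delta_pos":[0,0,-0.002],"twist":[0,0,0]},
  {"delta_pos":[0,0,-0.004],"twist":[0,0,0]},
  {"delta_pos":[0,0,-0.006],"twist":[0,0,0]},
  {"delta_pos":[0,0,-0.008],"twist":[0,0,0]},
  {"delta_pos":[0,0,-0.008],"twist":[0,0,0]},
])

```text
time_s: 18.93
eef_pos: [542.1, -0.6, 66.4]
tcp_rot: [-1.284, 1.157, 1.279]
wrist_force: [-0.6, 1.6, 5.3]
grip_width: 9.5
```

step_arm([
  {"delta_pos":[0,0,-0.002],"twist":[0,0,0]},
  {"delta_pos":[0,0,-0.004],"twist":[0,0,0]},
  {"delta_pos":[0,0,-0.006],"twist":[0,0,0]},
  {"delta_pos":[0,0,-0.008],"twist":[0,0,0]},
  {"delta_pos":[0,0,-0.008],"twist":[0,0,0]},
])

```text
time_s: 19.35
eef_pos: [542.5, -4.5, 66.4]
tcp_rot: [-1.284, 1.157, 1.279]
wrist_force: [0.9, 0.8, 4.5]
grip_width: 9.4
```

step_arm([
  {"delta_pos":[0,0,-0.002],"twist":[0,0,0]},
  {"delta_pos":[0,0,-0.004],"twist":[0,0,0]},
  {"delta_pos":[0,0,-0.006],"twist":[0,0,0]},
  {"delta_pos":[0,0,-0.008],"twist":[0,0,0]},
  {"delta_pos":[0,0,-0.008],"twist":[0,0,0]},
])

```text
time_s: 19.77
eef_pos: [542.9, -8.6, 66.4]
tcp_rot: [-1.284, 1.157, 1.279]
wrist_force: [0.0, 2.0, 5.1]
grip_width: 9.1
```

step_arm([
  {"delta_pos":[0,0,-0.002],"twist":[0,0,0]},
  {"delta_pos":[0,0,-0.004],"twist":[0,0,0]},
  {"delta_pos":[0,0,-0.006],"twist":[0,0,0]},
  {"delta_pos":[0,0,-0.008],"twist":[0,0,0]},
  {"delta_pos":[0,0,-0.008],"twist":[0,0,0]},
])

```text
time_s: 20.18
eef_pos: [543.4, -12.5, 66.4]
tcp_rot: [-1.284, 1.157, 1.279]
wrist_force: [0.1, 0.6, 5.8]
grip_width: 9.2
```

Travel is now about 142 mm with only plain drag so far; continuing.

step_arm([
  {"delta_pos":[0,0,-0.002],"twist":[0,0,0]},
  {"delta_pos":[0,0,-0.004],"twist":[0,0,0]},
  {"delta_pos":[0,0,-0.006],"twist":[0,0,0]},
  {"delta_pos":[0,0,-0.008],"twist":[0,0,0]},
  {"delta_pos":[0,0,-0.008],"twist":[0,0,0]},
])

```text
time_s: 20.6
eef_pos: [543.7, -16.4, 66.4]
tcp_rot: [-1.284, 1.157, 1.279]
wrist_force: [0.2, 1.8, 4.5]
grip_width: 9.6
```

step_arm([
  {"delta_pos":[0,0,-0.002],"twist":[0,0,0]},
  {"delta_pos":[0,0,-0.004],"twist":[0,0,0]},
  {"delta_pos":[0,0,-0.006],"twist":[0,0,0]},
  {"delta_pos":[0,0,-0.008],"twist":[0,0,0]},
  {"delta_pos":[0,0,-0.008],"twist":[0,0,0]},
])

```text
time_s: 21.02
eef_pos: [544.2, -21.0, 66.4]
tcp_rot: [-1.285, 1.157, 1.279]
wrist_force: [0.2, -1.2, 6.1]
grip_width: 9.5
```

The force has reversed (-1.2 N): the spring is starting to draw. Smaller steps now.

step_arm([
  {"delta_pos":[0,0,-0.002],"twist":[0,0,0]},
  {"delta_pos":[0,0,-0.004],"twist":[0,0,0]},
  {"delta_pos":[0,0,-0.004],"twist":[0,0,0]},
  {"delta_pos":[0,0,-0.004],"twist":[0,0,0]},
  {"delta_pos":[0,0,-0.004],"twist":[0,0,0]},
])

```text
time_s: 21.43
eef_pos: [544.5, -23.4, 66.4]
tcp_rot: [-1.285, 1.158, 1.278]
wrist_force: [0.4, -3.7, 4.1]
grip_width: 9.2
```

Run:
```python
from h import *
sl()
```

```text
t 21.43 jig x 0.7 y -52.7 z 66.4 travel 152.7 | Fx 0.0 Fy -3.8 Fz 4.1 w 9.2
```

step_arm([
  {"delta_pos":[0,0,-0.002],"twist":[0,0,0]},
  {"delta_pos":[0,0,-0.004],"twist":[0,0,0]},
  {"delta_pos":[0,0,-0.004],"twist":[0,0,0]},
  {"delta_pos":[0,0,-0.004],"twist":[0,0,0]},
  {"delta_pos":[0,0,-0.004],"twist":[0,0,0]},
])

```text
time_s: 21.85
eef_pos: [544.7, -25.9, 66.4]
tcp_rot: [-1.286, 1.158, 1.278]
wrist_force: [-0.4, -6.1, 5.0]
grip_width: 9.6
```

Run:
```python
from h import *
sl()
```

```text
t 21.85 jig x 0.7 y -55.2 z 66.4 travel 155.2 | Fx -1.0 Fy -6.1 Fz 5.0 w 9.6
```

step_arm([
  {"delta_pos":[0,0,-0.002],"twist":[0,0,0]},
  {"delta_pos":[0,0,-0.003],"twist":[0,0,0]},
  {"delta_pos":[0,0,-0.003],"twist":[0,0,0]},
  {"delta_pos":[0,0,-0.003],"twist":[0,0,0]},
  {"delta_pos":[0,0,-0.003],"twist":[0,0,0]},
])

```text
time_s: 22.27
eef_pos: [544.8, -27.2, 66.4]
tcp_rot: [-1.285, 1.158, 1.278]
wrist_force: [-0.4, -5.6, 5.2]
grip_width: 9.1
```

Run:
```python
from h import *
sl()
```

```text
t 22.27 jig x 0.7 y -56.6 z 66.4 travel 156.6 | Fx -0.9 Fy -5.5 Fz 5.2 w 9.1
```

step_arm([
  {"delta_pos":[0,0,-0.002],"twist":[0,0,0]},
  {"delta_pos":[0,0,-0.003],"twist":[0,0,0]},
  {"delta_pos":[0,0,-0.003],"twist":[0,0,0]},
  {"delta_pos":[0,0,-0.003],"twist":[0,0,0]},
  {"delta_pos":[0,0,-0.003],"twist":[0,0,0]},
])

```text
time_s: 22.68
eef_pos: [544.9, -27.6, 66.4]
tcp_rot: [-1.284, 1.157, 1.279]
wrist_force: [0.9, -0.2, 5.4]
grip_width: 9.4
```

Run:
```python
from h import *
sl()
```

```text
t 22.68 jig x 0.7 y -57.0 z 66.4 travel 157.0 | Fx 0.8 Fy -0.3 Fz 5.4 w 9.4
```

step_arm([
  {"delta_pos":[0,0,-0.001],"twist":[0,0,0]},
  {"delta_pos":[0,0,-0.001],"twist":[0,0,0]},
  {"delta_pos":[0,0,-0.001],"twist":[0,0,0]},
  {"delta_pos":[0,0,-0.001],"twist":[0,0,0]},
  {"delta_pos":[0,0,-0.001],"twist":[0,0,0]},
])

```text
time_s: 23.1
eef_pos: [544.9, -27.7, 66.4]
tcp_rot: [-1.284, 1.157, 1.279]
wrist_force: [-0.1, 0.9, 5.8]
grip_width: 8.9
```

Run:
```python
from h import *
sl()
```

```text
t 23.10 jig x 0.7 y -57.1 z 66.4 travel 157.1 | Fx -0.0 Fy 0.9 Fz 5.8 w 8.9
```

step_arm([
  {"delta_pos":[0,0,-0.001],"twist":[0,0,0]},
  {"delta_pos":[0,0,-0.002],"twist":[0,0,0]},
  {"delta_pos":[0,0,-0.002],"twist":[0,0,0]},
  {"delta_pos":[0,0,-0.002],"twist":[0,0,0]},
  {"delta_pos":[0,0,-0.002],"twist":[0,0,0]},
])

```text
time_s: 23.52
eef_pos: [544.9, -28.0, 66.4]
tcp_rot: [-1.283, 1.156, 1.28]
wrist_force: [0.3, 5.9, 6.1]
grip_width: 8.8
```

Run:
```python
from h import *
sl()
i=camera_info("scene")
cv2.imwrite("pics/s2.png",camera("scene"))
s=cv2.imread("pics/s2.png");cv2.imwrite("pics/s2c.png",cv2.resize(s[170:280,270:400],None,fx=5,fy=5,interpolation=cv2.INTER_CUBIC))
```

```text
t 23.52 jig x 0.7 y -57.3 z 66.4 travel 157.3 | Fx 0.9 Fy 5.9 Fz 6.1 w 8.8
```

View pics/s2c.png

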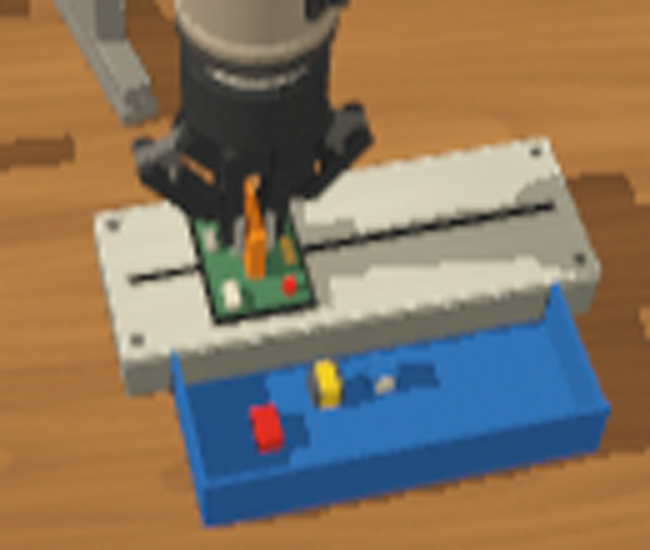

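View pics/s2.png

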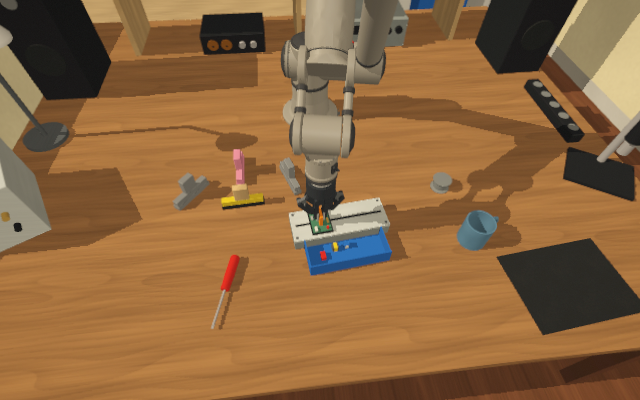

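Force climbed to +5.9 N with almost no movement past the centre, so the ball is in the notch, and the red pin (290,287 in the crop) looks lower. I'll back off to near-zero force.

step_arm([
  {"delta_pos":[0,0,0.002],"twist":[0,0,0]},
  {"delta_pos":[0,0,0.002],"twist":[0,0,0]},
  {"delta_pos":[0,0,0.002],"twist":[0,0,0]},
  {"delta_pos":[0,0,0.002],"twist":[0,0,0]},
  {"delta_pos":[0,0,0.002],"twist":[0,0,0]},
])

```text
time_s: 23.98
eef_pos: [544.9, -27.7, 66.4]
tcp_rot: [-1.284, 1.157, 1.279]
wrist_force: [0.1, 2.4, 5.6]
grip_width: 9.4
```

step_arm([
  {"delta_pos":[0,0,0],"twist":[0,0,0]},
  {"delta_pos":[0,0,0],"twist":[0,0,0]},
  {"delta_pos":[0,0,0],"twist":[0,0,0]},
  {"delta_pos":[0,0,0],"twist":[0,0,0]},
  {"delta_pos":[0,0,0],"twist":[0,0,0]},
])

```text
time_s: 24.4
eef_pos: [544.9, -27.7, 66.4]
tcp_rot: [-1.284, 1.157, 1.279]
wrist_force: [0.7, 0.8, 5.5]
grip_width: 9.2
```

Run:
```python
from h import *
sl()
t=camera("top");cv2.imwrite("pics/top3.png",t);cv2.imwrite("pics/top3c.png",cv2.resize(t[85:295,130:480],None,fx=2.2,fy=2.2,interpolation=cv2.INTER_CUBIC))
a=cv2.imread("pics/scene0.png");b=cv2.imread("pics/s2.png")
A=cv2.resize(a[193:228,355:390],None,fx=10,fy=10,interpolation=cv2.INTER_CUBIC);B=cv2.resize(b[203:238,305:340],None,fx=10,fy=10,interpolation=cv2.INTER_CUBIC)
cv2.imwrite("pics/pin.png",np.hstack([A,B]))
```

```text
t 24.40 jig x 0.7 y -57.0 z 66.4 travel 157.0 | Fx 0.8 Fy 0.8 Fz 5.5 w 9.2
```

View pics/top3c.png

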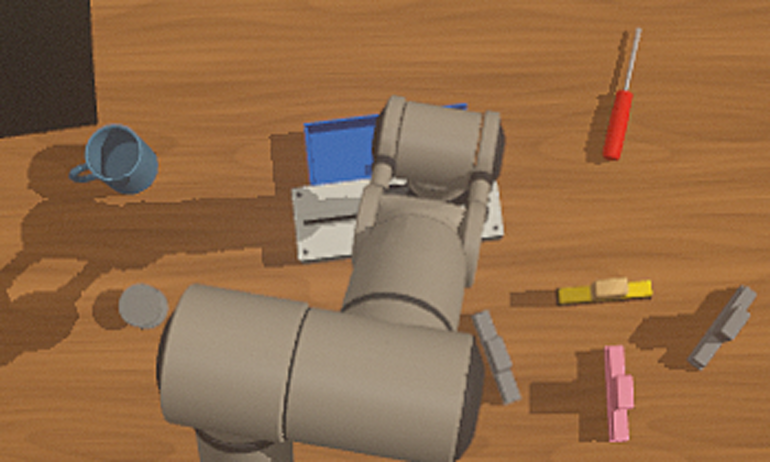

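View pics/pin.png

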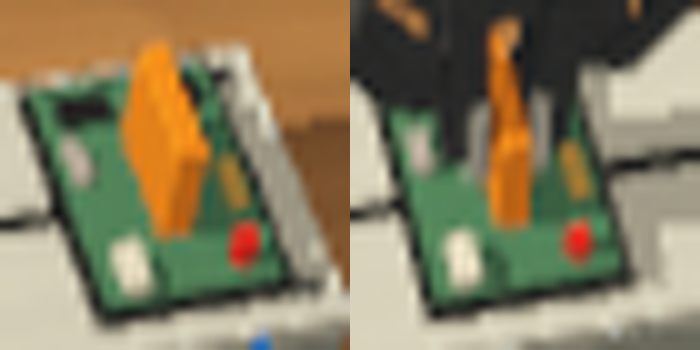

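The pin is shorter than at the start (right panel), the sweeper stands upright at (605,290), and the bystanders haven't moved. Handing in.

Run:
```python
from workcell import *
print(finish_job())
```

```text
the job is handed in; nothing more can be done
None
```

The job is done and handed in at about 24.5 s. The gripper still holds the orange handle, with the ball seated in the notch.

- **Sweep:** I used the yellow sweeper to push all three components into the blue tray in one pass. Later pictures show the deck empty and all three lying in the tray.
- **Sweeper:** It stands upright on the bench within about 3 mm of where it started. The last picture shows the mug, the reel, the screwdriver and the grey and pink look-alikes where they were.
- **Carriage:** The drag was 1 to 3 N at a slow slide. From about 150 mm of travel the spring pulled the carriage in, up to about 6 N measured, and it settled at about 157 mm. Pushing 1 mm further raised the force to 5.9 N with almost no movement, so I backed off. The last reading along the slot was 0.8 N, with a 9 mm finger opening on the handle.
- **Red pin:** In the scene picture, taken during that extra push, the pin looks sunk compared with the start. At that resolution this supports the force readings but does not measure the drop.
- **Failed or disagreeing checks:** No check failed or disagreed. A vertical force of about 5 N remained on the grip, well under the limits. One move call was refused because of a typing error, and the arm did not move.

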